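Stand the waxed drawer fronts on edge to dry and close the wax tub

ROBOT

A 7-joint arm with a two-finger parallel gripper is mounted at the origin on the work surface. World frame = base frame: x ahead of the robot, y to its left, z up, the work surface at z = 0. Lengths are in m, angles in rad, forces in N, time in s.
With the tool pointing down it reaches from about 0.425 to 0.925 m from the base axis. Payload 6.8 kg.
Tool frame: the origin (TCP) lies at the very end of the fingers, on their centre line; the grasp point (between the pads) lies 19 mm behind it; z points along the fingers, y is the line along which they close (so a half turn about z gives the same grasp; the last joint's range is limited). The gripper opens to 85 mm and grips with 20 to 120 N. Pads are 22 mm wide; open, the fingers measure 114 mm over their backs; the gripper's body (76 mm by 85 mm) begins 54 mm behind the grasp point. The pads swing forward as they close: fully open they stand 13 mm farther back than shut.
Start: joints at [1.199, 0.477, 0.022, 1.555, -0.011, 1.109, -0.083], TCP at [0.176, -0.652, 0.231] pointing down, gripper open.
Joint ranges: [-2.96, 2.96], [-0.34, 2.1], [-1.41, 1.46], [0.24, 2.44], [-1.37, 4.51], [0.17, 1.92], [-2.96, 2.96]. Speed limits (rad/s): [2.39, 2.39, 3.14, 3.14, 3.14, 3.14, 3.14].

INTERFACE

Orientations are given as a rotation vector (axis times angle).
In Python, from bench import r gives the robot as it stands.
- The arm moves only by the shell command python3 -m jog 'ROWS' [FORCE]. ROWS is JSON, a list of rows, each an object of numbers: "fingers": the finger opening in m, from 0 to 0.0854; "x", "y", "z": the shift along the tool's x, y, z in m; "rx", "ry", "rz": the turn, a rotation vector about the tool's x, y, z in degrees. In form: [{"fingers": .., "x": .., "y": .., "z": .., "rx": .., "ry": .., "rz": ..}, ...]. A call has 1 to 8 rows; each row shifts and turns the commanded pose from where the row before left it, along the tool's axes as they then stand; what a row does not reach is not made up. A row lasts 1/8 s, in which the tool goes at most 62.5 mm and 10.7 degrees, less where a joint would pass 70% of its speed; a pose out of reach is approached as far as the arm can. A call is refused whole if a number of a shift passes 0.0625 or a number of a turn 10.7, either way. A call with a gripper value outside its range is refused whole. The fingers move at their own pace and stop on an object; FORCE is the grip in N (left out, the last holds). Time passes only in rows, so rows that do not move let the fingers close. It gives the time, the measured TCP pose, the force, the opening and the grip force at its end, in the units of the state.
- r.get_obs(): the state, without advancing time (a new reading comes with each control period).
- r.grab_frame(name): name is "side" or "top" or "wrist"; returns (picture, depth): 480x640x3 uint8, red, green, blue; 480x640 float32, m along the optical axis (not along the pixel's ray), 0 where there is no reading.
- r.get_calibration(name): a dict with "mtx" (3x3 intrinsics, pixels), "extrinsics" (4x4, takes a point from camera to world coordinates). Camera axes: x right, y down, z forward; pixel columns grow to the right and rows downward; lengths in m; the calibration is good to about 2 mm. A picture is of the moment at which its call begins: read the wrist's pose just before it. get_calibration takes no time and is no camera call; for the wrist camera it gives the pose at the moment of the call.
- r.hand_in(): hands the job in; it is judged then, once.
Trained networks look in the newest picture that a camera, given by its name, has taken for a name from the list of things; names that differ only in an ending like _2 or _b are one class to them, and where a whole thing is asked for, a point or a joint stands for the part that bears it (a point fixed in the world has none). Each returns a list of dicts, best first, with "score" (0 to 1); they miss things now and then, are a little off and sometimes report something else, mostly with a low value. They report only what shows in the picture. A call takes as long as a camera call. They do not tell look-alikes from the thing itself.
- r.search_frame(target, camera): "xyz" ([x, y, z] in m, in world coordinates, good to about 4 mm: the middle of the surface that is visible of it).
- r.landmark_of(target, camera): "xyz" ([x, y, z] in m, in world coordinates, good to about 4 mm: a listed point, or the origin of a listed thing).
The state is a dict: "clock": time; "joints": joint angles; "qvel": joint speeds; "tau": joint torques, N m; "tcp_pos": TCP position; "orientation": TCP orientation; "contact_force": force on the tool from outside, world axes, zero at the start; "moment": the same for the moment, N m; "grip_width": finger opening in m; "gripper_force": force on a finger pad.
Only numpy, scipy, OpenCV 4.12 (cv2) and the standard library are available. Lean on these libraries where they do the work, as an engineer would, in place of code of your own. Each camera call takes 0.05 s, during which the arm holds its last target. There are 200 camera calls.

TASK

The little drawer fronts have just been waxed: stand every one that lies on the bench upright on one of its thin edges on the plywood drying board, not leaning on one another, with at least a finger's width of air between it and the next. Close the wax tub too: put its lid on and press it down until it sits fully home and level on the rim. Leave the other things on the bench where they are.

Things in the scene. Friction and masses are not known exactly. Their poses are not given: they have to be found in the camera images.
- front0: one of up to four small drawer fronts, plain brown hardwood boards, all alike: 90 mm (own x) by 64 mm (own y) by 18 mm thick (own z, the normal of its broad faces); origin at the centre of the board, so 9 mm up when it lies flat on the bench. 75 g, rigid, squared on all edges (it balances on any edge); starts lying flat on the bench. May be absent.
- front1: one of up to four small drawer fronts, plain brown hardwood boards, all alike: 90 mm (own x) by 64 mm (own y) by 18 mm thick (own z, the normal of its broad faces); origin at the centre of the board, so 9 mm up when it lies flat on the bench. 75 g, rigid, squared on all edges (it balances on any edge); starts lying flat on the bench. May be absent.
- front2: one of up to four small drawer fronts, plain brown hardwood boards, all alike: 90 mm (own x) by 64 mm (own y) by 18 mm thick (own z, the normal of its broad faces); origin at the centre of the board, so 9 mm up when it lies flat on the bench. 75 g, rigid, squared on all edges (it balances on any edge); starts lying flat on the bench. May be absent.
- front3: one of up to four small drawer fronts, plain brown hardwood boards, all alike: 90 mm (own x) by 64 mm (own y) by 18 mm thick (own z, the normal of its broad faces); origin at the centre of the board, so 9 mm up when it lies flat on the bench. 75 g, rigid, squared on all edges (it balances on any edge); starts lying flat on the bench. May be absent.
- rack: drying board: a fixed rectangular sheet of bare plywood lying flat on the bench, 150 mm (own x) by 300 mm (own y), 12 mm thick; origin at the centre of its underside, so its top is 12 mm above the origin, and nothing stands on it at the start.
- tub: open round grey wax tub, fixed to the bench, outside diameter 100 mm, 75 mm tall, wall 4 mm; origin at the centre of its underside, z up. Just under the rim, inside, four sprung rubber seal nubs grip the lid's plug: laid on, the lid stays about 5 to 8 mm too high; about 5 to 10 N straight down pushes it home, and then friction holds it.
- tub_rim (a point): centre of the tub's mouth, at rim height, 75 mm above the bench.
- lid: loose round grey lid of the tub, 70 g, lying the right way up on the bench beside it: plug 84 mm diameter (tapering to 76 mm at its foot) and 16 mm deep below a disc of 104 mm diameter and 5 mm thickness, and on the disc a black knob of 26 mm diameter and 26 mm height. Origin at the centre of the plug's foot, z up through the knob; overall 47 mm tall.
- lid_seat (a point): centre of the disc's underside on the lid, 16 mm above its origin: this face rests on the tub's rim when the lid is home.
- lid_knob (a point): centre of the top of the lid's knob, 47 mm above the lid's origin.
- pencil: bystander, leave alone: flat orange carpenter's pencil, 85 mm long, lying among the boards; origin on its underside.
- sander: bystander, leave alone: cork sanding block, 60 by 90 by 28 mm; origin on its underside.
- tape: bystander, leave alone: blue roll of tape lying flat, 90 mm diameter, 25 mm tall; origin on its underside.
- stain: bystander, leave alone: small tin, 84 mm diameter, 100 mm tall; origin on its underside.
- chisel: bystander, leave alone: screwdriver with a wooden handle, lying flat; origin on its underside.
- square: bystander, leave alone: try square lying flat, wooden stock 150 mm, steel blade 110 mm; origin on its underside.
There are look-alikes about, which are no part of the job. Leave any pink or purple look-alike of the lid alone. What is shaped like the front1 but turquoise is not meant.

How it is judged:
By the outcome, as a careful person would: the job done as asked, in the order asked, and still so for the second after the job is handed in, with the robot touching nothing.
Of front0, front1, front2, front3 only 3 to 4 are there at a start; the rules pass over those that are not, and their reading is None.
At some moment in a run one of lid may be knocked a few centimetres aside while the robot is not near it.
Once in a run the grip may slacken for a moment while it holds something.
It also fails if it takes over 208 s, if anything falls off the work surface, if the arm or the gripper's body presses on something with over 40 N, if the wrist force passes 120 N, or if a joint passes its speed limit or range.

## Working session

There is one attempt and no reset: what is moved stays moved. The work goes in short steps, Python scripts to look and compute and a shell command to move; the robot and the scene stay as the last step left them, time stands still between calls to the robot, and variables do not carry over. Pictures are saved under pics/ and viewed, at most 14 in all, crops included, and the job is handed in when it is done.

```bash
mkdir -p pics; ls
python3 - <<'E'
from bench import r
import cv2
o=r.get_obs(); print(o)
for c in ("top","side"):
    p,d=r.grab_frame(c); cv2.imwrite(f"pics/{c}0.png",p[:,:,::-1])
    k=r.get_calibration(c); print(c,k)
    for t in ("front0","rack","tub_rim","lid","lid_knob"):
        print(t,[([round(v,3) for v in q["xyz"]],round(q["score"],2)) for q in r.landmark_of(t,c)])
E
```

```text
pics
{'clock': 0.0, 'joints': array([ 1.19889527,  0.47782753,  0.02233038,  1.5564839 , -0.01150573,
        1.10931747, -0.08310098]), 'qvel': array([-7.20376516e-05, -9.98644437e-04, -1.81310302e-03,  1.03413598e-03,
       -3.90489932e-04,  4.75013554e-04,  1.64673624e-03]), 'tau': array([ 8.49820208e-04, -5.96447325e+01,  1.60890877e+00, -2.81196606e+01,
        1.25965310e-02,  9.35904711e-03,  2.51149100e-05]), 'tcp_pos': array([ 0.17583694, -0.65105489,  0.23029346]), 'orientation': array([-3.11244538e+00, -4.12971904e-01,  6.01753531e-04]), 'contact_force': array([-0.20102196, -0.41852305,  1.14956593]), 'moment': array([-0.00244745, -0.03750057, -0.01392238]), 'gripper_force': 0.0, 'grip_width': 0.08535762907337482}
top {'mtx': array([[433.59860713,   0.        , 317.62594147],
       [  0.        , 433.59860713, 239.73033854],
       [  0.        ,   0.        ,   1.        ]]), 'extrinsics': array([[-0.02461151, -0.98310949,  0.181356  ,  0.35097947],
       [-0.9995149 ,  0.02766203,  0.01431013,  0.00678786],
       [-0.01908509, -0.18091583, -0.98331339,  1.01769615],

[... 852 characters left out ...]
 0.43427391, -0.72719665,  0.84313312],
       [-0.02414188, -0.86597565, -0.4995031 ,  0.66815459],
       [ 0.        ,  0.        ,  0.        ,  1.        ]])}
front0 [([0.416, 0.351, 0.006], 0.95), ([0.587, 0.351, 0.007], 0.89), ([0.444, 0.047, 0.044], 0.68), ([0.605, 0.194, 0.01], 0.67), ([0.742, 0.175, 0.005], 0.62)]
rack [([0.576, -0.281, -0.003], 0.79), ([0.746, -0.142, -0.0], 0.5)]
tub_rim [([0.677, 0.006, 0.076], 0.77), ([0.604, 0.192, 0.009], 0.19)]
lid [([0.443, 0.048, -0.002], 0.88), ([0.413, 0.197, 0.001], 0.83), ([0.284, 0.252, -0.001], 0.79), ([0.375, -0.156, 0.003], 0.45)]
lid_knob [([0.286, 0.253, 0.046], 0.92), ([0.412, 0.201, 0.048], 0.57), ([0.446, 0.048, 0.046], 0.56)]
```

View pics/top0.png

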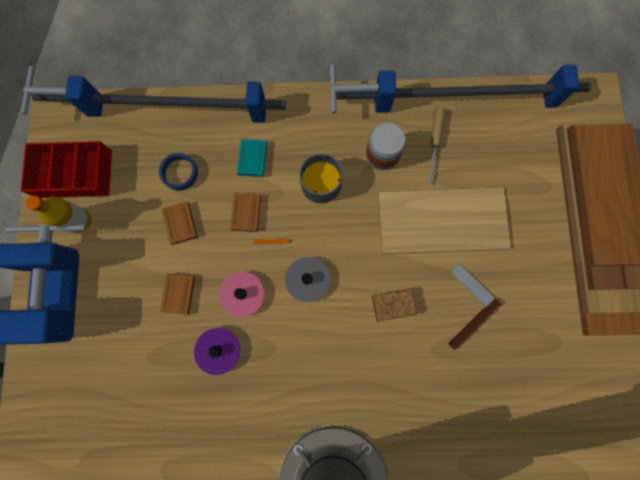

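View pics/side0.png

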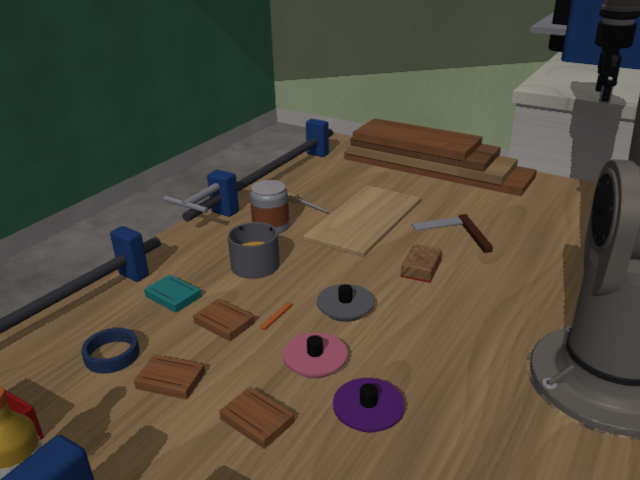

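Fronts are brown, at top pixels (246,212), (180,223) and (178,293). The turquoise board at (252,157) is a look-alike. The lid is the grey disc at (307,279), and pink (241,293) and purple (217,351) are look-alikes. The tub is at (321,179) and the bare plywood at (443,220). Next I'll measure poses and take one close crop.

```bash
cat > h.py <<'E'
from bench import r
import numpy as np, cv2
from scipy.spatial.transform import Rotation as R
from scipy.optimize import fsolve
def cloud(c):
    p,d=r.grab_frame(c); k=r.get_calibration(c); K,E=k["mtx"],k["extrinsics"]
    v,u=np.mgrid[:480,:640]
    P=np.stack([(u-K[0,2])/K[0,0]*d,(v-K[1,2])/K[1,1]*d,d],-1)@E[:3,:3].T+E[:3,3]
    P[d==0]=np.nan
    return p,P
def rect(pts):
    (c,s,a)=cv2.minAreaRect((pts[:,:2]*1000).astype(np.float32))
    if s[0]<s[1]: a+=90; s=s[::-1]
    return np.round(c,1),np.round(s,1),round(a%180,1)   # long-axis yaw deg
def ori(yaw,tilt):
    """tool y (closing) horizontal; lean direction yaw (deg), tilt deg from straight down toward it"""
    y,t=np.radians([yaw,tilt]); u=np.array([np.cos(y),np.sin(y),0]); Z=np.array([0,0,1.])
    z=-np.cos(t)*Z+np.sin(t)*u; x=np.cos(t)*u+np.sin(t)*Z
    return R.from_matrix(np.stack([x,np.cross(z,x),z],1))
def to(pos,Rt,N,flip=None):
    """per-row shift (mm) and turn (deg) for N equal rows"""
    o=r.get_obs(); R0=R.from_rotvec(o["orientation"])
    for nm,F in (("same",Rt),("flip",Rt*R.from_euler("z",180,degrees=True))):
        rv=(R0.inv()*F).as_rotvec(); p=R0.inv().apply(np.array(pos)-o["tcp_pos"])
        M=sum(R.from_rotvec(rv*k/N).as_matrix() for k in range(N)); t=np.linalg.solve(M,p)
        print(nm,"N",N,"xyz m",np.round(t,4),"turn",np.round(np.degrees(rv/N),2),"max",round(np.abs(t).max(),3),round(np.degrees(np.linalg.norm(rv/N)),1))
def st():
    o=r.get_obs(); Rm=R.from_rotvec(o["orientation"]).as_matrix(); z=Rm[:,2]
    print("t",round(o["clock"],2),"tcp",np.round(o["tcp_pos"],4),"tilt",round(np.degrees(np.arccos(-z[2])),1),"lean",round(np.degrees(np.arctan2(z[1],z[0])),1),"x",np.round(Rm[:,0],3),"y",np.round(Rm[:,1],3),"j",np.round(o["joints"],2),"F",np.round(o["contact_force"],1),"w",round(o["grip_width"],4),"gf",round(o["gripper_force"],1))
E
python3 - <<'E'
from h import *
p,P=cloud("top")
hsv=cv2.cvtColor(p,cv2.COLOR_RGB2HSV)
for c in ((.603,.193),(.585,.35),(.415,.353)):
    m=(np.hypot(P[...,0]-c[0],P[...,1]-c[1])<.075)&(P[...,2]>.010)&(P[...,2]<.03)
    print(c,m.sum(),rect(P[m]),np.nanmedian(P[m][:,2]),hsv[m].mean(0))
m=(abs(P[...,0]-.575)<.12)&(abs(P[...,1]+.28)<.2)&(P[...,2]>.007)&(P[...,2]<.018)
n,l,s,_=cv2.connectedComponentsWithStats(m.astype(np.uint8)); i=1+s[1:,4].argmax(); print("rack",rect(P[l==i]))
for nm,c,z in(("tub",(.675,.008),(.065,.09)),("lid",(.443,.047),(.015,.026))):
    m=(np.hypot(P[...,0]-c[0],P[...,1]-c[1])<.075)&(P[...,2]>z[0])&(P[...,2]<z[1]); print(nm,rect(P[m]),cv2.minEnclosingCircle((P[m][:,:2]*1000).astype(np.float32)))
cr=cv2.resize(p[130:330,140:360],None,fx=2.7,fy=2.7)
cv2.imwrite("pics/crop.png",cr[:,:,::-1])
st()
E
```

```text
(0.603, 0.193) 1011 (array([597.4, 194.4]), array([115.6,  66.8]), 176.0) 0.018156188266528428 [ 14.07121662 172.24925816 111.73590504]
(0.585, 0.35) 1023 (array([588.5, 352.1]), array([92.5, 64.9]), 15.4) 0.018212169778487497 [ 14.05180841 171.63636364 111.07820137]
(0.415, 0.353) 1105 (array([419.4, 350.4]), array([89.8, 65.2]), 172.3) 0.018097475959023113 [ 14.09502262 171.85248869 112.43891403]
rack (array([ 576.9, -277.7]), array([301.6, 151.1]), 90.5)
tub (array([677.5,  10.4]), array([98.9, 98.6]), 147.6) ((678.3302001953125, 10.730019569396973), 50.62797546386719)
lid (array([444.4,  48.1]), array([102. , 101.5]), 178.9) ((444.6331481933594, 48.79744338989258), 51.921836853027344)
t 0.65 tcp [ 0.176  -0.6517  0.2314] tilt 0.0 lean -57.5 x [0.965 0.261 0.   ] y [ 0.261 -0.965  0.   ] j [ 1.2   0.48  0.02  1.56 -0.01  1.11 -0.08] F [-0.5 -0.1 -1.3] w 0.0851 gf 0.0
```

View pics/crop.png

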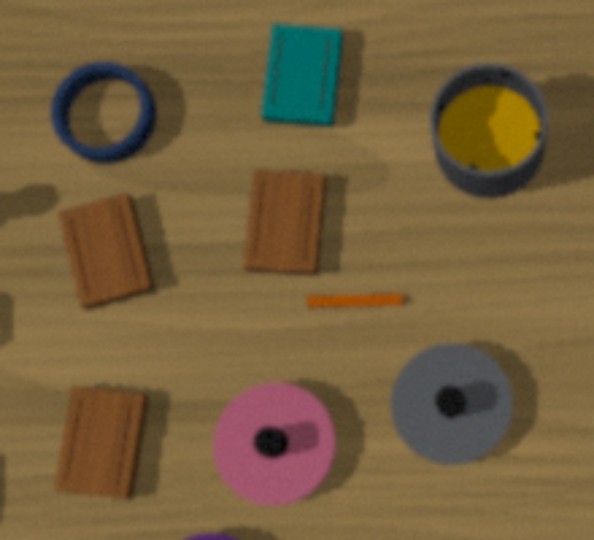

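The crop shows three brown fronts, the turquoise one at (302,75), the grey lid at (452,402) and the pink one at (275,443). My choice is confirmed. I'll start with a reachability probe: a tilted placing pose above the rack.

Run:
```python
from h import *
for yaw in(-90,180,0,90):
    print(yaw); to((.577,-.26,.25),ori(yaw,60),16)
```

```text
-90
same N 16 xyz m [ 0.0112 -0.0377 -0.0032] turn [-3.4   2.6   5.89] max 0.038 7.3
flip N 16 xyz m [ 0.034   0.0039 -0.019 ] turn [-2.44 -3.18 -4.22] max 0.034 5.8
180
same N 16 xyz m [0.0357 0.0326 0.0056] turn [ 5.21  0.69 -9.02] max 0.036 10.4
flip N 16 xyz m [ 0.0258 -0.0208 -0.0146] turn [ 0.49 -3.73  0.86] max 0.026 3.9
0
same N 16 xyz m [ 0.027  -0.0207  0.0124] turn [-0.49  3.73  0.86] max 0.027 3.9
flip N 16 xyz m [ 0.0348  0.0342 -0.0075] turn [-5.2  -0.69 -9.01] max 0.035 10.4
90
same N 16 xyz m [0.0352 0.0034 0.0169] turn [ 2.44  3.18 -4.22] max 0.035 5.8
flip N 16 xyz m [ 0.0101 -0.0386  0.0012] turn [ 3.4  -2.6   5.89] max 0.039 7.3
```

```bash
python3 -m jog '[{"x":0.034,"y":0.004,"z":-0.019,"rx":-2.44,"ry":-3.18,"rz":-4.22},{"x":0.034,"y":0.004,"z":-0.019,"rx":-2.44,"ry":-3.18,"rz":-4.22},{"x":0.034,"y":0.004,"z":-0.019,"rx":-2.44,"ry":-3.18,"rz":-4.22},{"x":0.034,"y":0.004,"z":-0.019,"rx":-2.44,"ry":-3.18,"rz":-4.22},{"x":0.034,"y":0.004,"z":-0.019,"rx":-2.44,"ry":-3.18,"rz":-4.22},{"x":0.034,"y":0.004,"z":-0.019,"rx":-2.44,"ry":-3.18,"rz":-4.22},{"x":0.034,"y":0.004,"z":-0.019,"rx":-2.44,"ry":-3.18,"rz":-4.22},{"x":0.034,"y":0.004,"z":-0.019,"rx":-2.44,"ry":-3.18,"rz":-4.22}]' && python3 -m jog '[{"x":0.034,"y":0.004,"z":-0.019,"rx":-2.44,"ry":-3.18,"rz":-4.22},{"x":0.034,"y":0.004,"z":-0.019,"rx":-2.44,"ry":-3.18,"rz":-4.22},{"x":0.034,"y":0.004,"z":-0.019,"rx":-2.44,"ry":-3.18,"rz":-4.22},{"x":0.034,"y":0.004,"z":-0.019,"rx":-2.44,"ry":-3.18,"rz":-4.22},{"x":0.034,"y":0.004,"z":-0.019,"rx":-2.44,"ry":-3.18,"rz":-4.22},{"x":0.034,"y":0.004,"z":-0.019,"rx":-2.44,"ry":-3.18,"rz":-4.22},{"x":0.034,"y":0.004,"z":-0.019,"rx":-2.44,"ry":-3.18,"rz":-4.22},{"x":0.034,"y":0.004,"z":-0.019,"rx":-2.44,"ry":-3.18,"rz":-4.22}]'; python3 -m jog '[{"x":0}]'; python3 -c "
from h import *
st()
to((.577,-.26,.12),ori(-90,60),4)"
```

```text
t 0.65 tcp [ 0.176  -0.6517  0.2314] tilt 0.0 lean -57.5 x [0.965 0.261 0.   ] y [ 0.261 -0.965  0.   ] j [ 1.2   0.48  0.02  1.56 -0.01  1.11 -0.08] F [-0.5 -0.1 -1.3] w 0.0851 gf 0.0
same N 4 xyz m [ 0.0553 -0.1529  0.0265] turn [-13.59  10.41  23.55] max 0.153 29.1
flip N 4 xyz m [ 0.154  -0.0117 -0.0332] turn [ -9.74 -12.73 -16.88] max 0.154 23.3validation failed for argument at $[0]...
validation failed for argument at $[0]...
```

```bash
python3 -m jog '[{"fingers":0.0854,"x":0.034,"y":0.004,"z":-0.019,"rx":-2.44,"ry":-3.18,"rz":-4.22},{"fingers":0.0854,"x":0.034,"y":0.004,"z":-0.019,"rx":-2.44,"ry":-3.18,"rz":-4.22},{"fingers":0.0854,"x":0.034,"y":0.004,"z":-0.019,"rx":-2.44,"ry":-3.18,"rz":-4.22},{"fingers":0.0854,"x":0.034,"y":0.004,"z":-0.019,"rx":-2.44,"ry":-3.18,"rz":-4.22},{"fingers":0.0854,"x":0.034,"y":0.004,"z":-0.019,"rx":-2.44,"ry":-3.18,"rz":-4.22},{"fingers":0.0854,"x":0.034,"y":0.004,"z":-0.019,"rx":-2.44,"ry":-3.18,"rz":-4.22},{"fingers":0.0854,"x":0.034,"y":0.004,"z":-0.019,"rx":-2.44,"ry":-3.18,"rz":-4.22},{"fingers":0.0854,"x":0.034,"y":0.004,"z":-0.019,"rx":-2.44,"ry":-3.18,"rz":-4.22}]' && python3 -c "
from h import *
st()
to((.577,-.26,.25),ori(-90,60),8)"
```

```text
clock: 1.65
tcp_pos: [0.4372, -0.5204, 0.3235]
orientation: [2.446, 1.138, -0.54]
contact_force: [1.2, -0.1, 0.5]
grip_width: 0.0852
gripper_force: 0.0
t 1.65 tcp [ 0.4372 -0.5204  0.3235] tilt 31.7 lean -109.8 x [ 0.597  0.633 -0.493] y [ 0.783 -0.595  0.182] j [ 0.56  0.34 -0.05  1.66  0.63  1.13 -0.46] F [ 1.2 -0.1  0.5] w 0.0852 gf 0.0
same N 8 xyz m [ 0.0164 -0.0435 -0.0094] turn [-4.12  3.14 17.6 ] max 0.044 18.3
flip N 8 xyz m [ 0.034   0.0038 -0.0189] turn [-2.41 -3.17 -4.21] max 0.034 5.8
```

```bash
python3 -m jog '[{"fingers":0.0854,"x":0.034,"y":0.004,"z":-0.019,"rx":-2.41,"ry":-3.17,"rz":-4.21},{"fingers":0.0854,"x":0.034,"y":0.004,"z":-0.019,"rx":-2.41,"ry":-3.17,"rz":-4.21},{"fingers":0.0854,"x":0.034,"y":0.004,"z":-0.019,"rx":-2.41,"ry":-3.17,"rz":-4.21},{"fingers":0.0854,"x":0.034,"y":0.004,"z":-0.019,"rx":-2.41,"ry":-3.17,"rz":-4.21},{"fingers":0.0854,"x":0.034,"y":0.004,"z":-0.019,"rx":-2.41,"ry":-3.17,"rz":-4.21},{"fingers":0.0854,"x":0.034,"y":0.004,"z":-0.019,"rx":-2.41,"ry":-3.17,"rz":-4.21},{"fingers":0.0854,"x":0.034,"y":0.004,"z":-0.019,"rx":-2.41,"ry":-3.17,"rz":-4.21},{"fingers":0.0854,"x":0.034,"y":0.004,"z":-0.019,"rx":-2.41,"ry":-3.17,"rz":-4.21}]' >/dev/null&& python3 -c "
from h import *
st()
to((.577,-.26,.12),ori(-90,60),4)"
```

```text
t 2.65 tcp [ 0.5786 -0.2598  0.2503] tilt 59.9 lean -90.0 x [ 0.     0.501 -0.866] y [ 1. -0. -0.] j [-0.    0.5  -0.19  1.9   1.16  1.36 -0.83] F [ 0.5  0.8 -0.5] w 0.0855 gf 0.0
same N 4 xyz m [ 0.0159 -0.0401  0.0164] turn [-2.0e-02  1.0e-02  4.5e+01] max 0.04 45.0
flip N 4 xyz m [ 0.0282 -0.0004  0.0164] turn [-0.   -0.01 -0.  ] max 0.028 0.0
```

```bash
cat >> h.py <<'E'
def board(c,rad=.058):
    p,P=cloud("top"); hsv=cv2.cvtColor(p,cv2.COLOR_RGB2HSV)
    m=(np.hypot(P[...,0]-c[0],P[...,1]-c[1])<rad)&(P[...,2]>.013)&(P[...,2]<.03)
    m=cv2.morphologyEx(m.astype(np.uint8),cv2.MORPH_OPEN,np.ones((5,5)))>0
    print(m.sum(),rect(P[m]))
def pre(c,yaw,N,back=.12,z=.004,tilt=30,fwd=.005):
    O=ori(yaw,tilt); g=np.array([c[0]+fwd*np.cos(np.radians(yaw)),c[1]+fwd*np.sin(np.radians(yaw)),z])
    to(g-back*O.as_matrix()[:,2],O,N)
E
python3 -c "
from h import *
board((.603,.193))
pre((.603,.193),-4,12)"
```

```text
973 (array([609.4, 193.4]), array([90.5, 63.9]), 174.2)
same N 12 xyz m [ 0.0314 -0.0337 -0.0059] turn [2.17 5.6  8.29] max 0.034 10.2
flip N 12 xyz m [ 0.0305  0.0256 -0.0175] turn [-5.09  1.97 -5.07] max 0.03 7.4
```

```bash
python3 -c "
from h import *
pre((.609,.193),-6,12,back=.2)
def path(yaw,c,N,back):
    pass
"
```

```text
same N 12 xyz m [ 0.0269 -0.034  -0.0118] turn [2.22 5.51 8.46] max 0.034 10.3
flip N 12 xyz m [ 0.0283  0.0221 -0.0233] turn [-4.97  2.   -4.95] max 0.028 7.3
```

```bash
python3 -m jog '[{"fingers":0.0854,"x":0.027,"y":-0.034,"z":-0.012,"rx":2.22,"ry":5.5,"rz":8.46},{"fingers":0.0854,"x":0.027,"y":-0.034,"z":-0.012,"rx":2.22,"ry":5.5,"rz":8.46},{"fingers":0.0854,"x":0.027,"y":-0.034,"z":-0.012,"rx":2.22,"ry":5.5,"rz":8.46},{"fingers":0.0854,"x":0.027,"y":-0.034,"z":-0.012,"rx":2.22,"ry":5.5,"rz":8.46},{"fingers":0.0854,"x":0.027,"y":-0.034,"z":-0.012,"rx":2.22,"ry":5.5,"rz":8.46},{"fingers":0.0854,"x":0.027,"y":-0.034,"z":-0.012,"rx":2.22,"ry":5.5,"rz":8.46}]' && python3 -c "
from h import *
st()
pre((.609,.193),-6,6,back=.2);pre((.609,.193),-6,8,back=.1)"
```

```text
clock: 3.45
tcp_pos: [0.4546, -0.0516, 0.1534]
orientation: [2.556, 0.889, -0.145]
contact_force: [0.5, 0.4, -0.1]
grip_width: 0.0855
gripper_force: 0.0
t 3.45 tcp [ 0.4546 -0.0516  0.1534] tilt 25.5 lean -84.5 x [ 0.789  0.568 -0.233] y [ 0.613 -0.703  0.361] j [-0.04  0.28 -0.34  2.16  0.65  0.96 -1.72] F [ 0.5  0.4 -0.1] w 0.0855 gf 0.0
same N 6 xyz m [ 0.0262 -0.0352 -0.0114] turn [2.28 5.47 8.25] max 0.035 10.2
flip N 6 xyz m [ 0.046   0.0207 -0.0204] turn [ -6.56   2.74 -20.71] max 0.046 21.9
same N 8 xyz m [ 0.0235 -0.0277  0.0037] turn [1.71 4.1  6.19] max 0.028 7.6
flip N 8 xyz m [ 0.0381  0.0209 -0.0032] turn [ -4.92   2.05 -15.53] max 0.038 16.4
```

```bash
python3 -m jog '[{"fingers":0.0854,"x":0.026,"y":-0.035,"z":-0.011,"rx":2.28,"ry":5.47,"rz":8.25},{"fingers":0.0854,"x":0.026,"y":-0.035,"z":-0.011,"rx":2.28,"ry":5.47,"rz":8.25},{"fingers":0.0854,"x":0.026,"y":-0.035,"z":-0.011,"rx":2.28,"ry":5.47,"rz":8.25},{"fingers":0.0854,"x":0.026,"y":-0.035,"z":-0.011,"rx":2.28,"ry":5.47,"rz":8.25},{"fingers":0.0854,"x":0.026,"y":-0.035,"z":-0.011,"rx":2.28,"ry":5.47,"rz":8.25},{"fingers":0.0854,"x":0.026,"y":-0.035,"z":-0.011,"rx":2.28,"ry":5.47,"rz":8.25}]' >/dev/null&& python3 -c "
from h import *
st()
pre((.609,.193),-6,4,back=.03)
p,d=r.grab_frame('wrist'); cv2.imwrite('pics/w1.png',p[:,:,::-1])"
```

```text
t 4.2 tcp [0.4987 0.1704 0.1554] tilt 25.3 lean -12.0 x [0.908 0.028 0.418] y [-0.012 -0.996  0.092] j [-0.54  0.21 -0.12  2.25  0.78  0.52 -2.88] F [ 0.5 -1.  -0.7] w 0.0851 gf 0.0
same N 4 xyz m [ 0.0082 -0.009   0.0387] turn [0.56 1.24 1.79] max 0.039 2.2
flip N 4 xyz m [0.0179 0.0049 0.0382] turn [ -1.87   0.85 -43.16] max 0.038 43.2
```

View pics/w1.png

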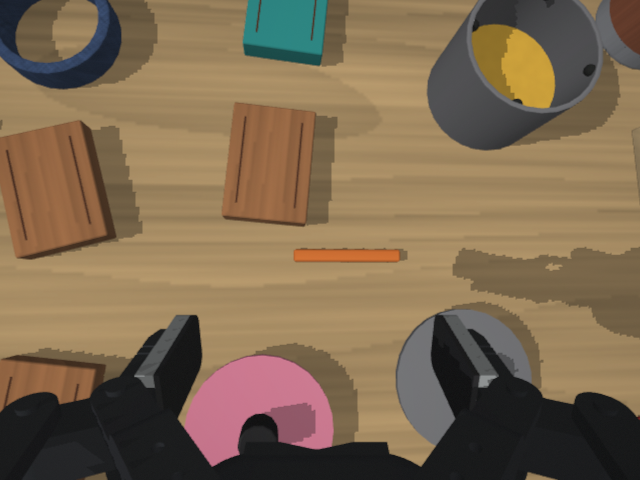

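The picture shows the front I want centred at (268,165) between the fingers, with the pencil at (346,255) clear of the finger paths. Joint 7 is near its limit, so I'll take the half-turn-equivalent grasp.

```bash
python3 -c "
from h import *
pre((.609,.193),-6,18,back=.15)"
```

```text
same N 18 xyz m [ 0.0014 -0.0018  0.002 ] turn [0.13 0.27 0.4 ] max 0.002 0.5
flip N 18 xyz m [0.003  0.0019 0.0019] turn [-0.41  0.19 -9.58] max 0.003 9.6
```

```bash
python3 -m jog '[{"fingers":0.0854,"x":0.003,"y":0.002,"z":0.002,"rx":-0.41,"ry":0.19,"rz":-9.58},{"fingers":0.0854,"x":0.003,"y":0.002,"z":0.002,"rx":-0.41,"ry":0.19,"rz":-9.58},{"fingers":0.0854,"x":0.003,"y":0.002,"z":0.002,"rx":-0.41,"ry":0.19,"rz":-9.58},{"fingers":0.0854,"x":0.003,"y":0.002,"z":0.002,"rx":-0.41,"ry":0.19,"rz":-9.58},{"fingers":0.0854,"x":0.003,"y":0.002,"z":0.002,"rx":-0.41,"ry":0.19,"rz":-9.58},{"fingers":0.0854,"x":0.003,"y":0.002,"z":0.002,"rx":-0.41,"ry":0.19,"rz":-9.58},{"fingers":0.0854,"x":0.003,"y":0.002,"z":0.002,"rx":-0.41,"ry":0.19,"rz":-9.58},{"fingers":0.0854,"x":0.003,"y":0.002,"z":0.002,"rx":-0.41,"ry":0.19,"rz":-9.58}]' >/dev/null;  python3 -m jog '[{"fingers":0.0854,"x":0.003,"y":0.002,"z":0.002,"rx":-0.41,"ry":0.19,"rz":-9.58},{"fingers":0.0854,"x":0.003,"y":0.002,"z":0.002,"rx":-0.41,"ry":0.19,"rz":-9.58},{"fingers":0.0854,"x":0.003,"y":0.002,"z":0.002,"rx":-0.41,"ry":0.19,"rz":-9.58},{"fingers":0.0854,"x":0.003,"y":0.002,"z":0.002,"rx":-0.41,"ry":0.19,"rz":-9.58},{"fingers":0.0854,"x":0.003,"y":0.002,"z":0.002,"rx":-0.41,"ry":0.19,"rz":-9.58},{"fingers":0.0854,"x":0.003,"y":0.002,"z":0.002,"rx":-0.41,"ry":0.19,"rz":-9.58},{"fingers":0.0854,"x":0.003,"y":0.002,"z":0.002,"rx":-0.41,"ry":0.19,"rz":-9.58},{"fingers":0.0854,"x":0.003,"y":0.002,"z":0.002,"rx":-0.41,"ry":0.19,"rz":-9.58}]' >/dev/null; python3 -m jog '[{"fingers":0.0854,"x":0.003,"y":0.002,"z":0.002,"rx":-0.41,"ry":0.19,"rz":-9.58},{"fingers":0.0854,"x":0.003,"y":0.002,"z":0.002,"rx":-0.41,"ry":0.19,"rz":-9.58},{"fingers":0.0854,"x":0,"y":0,"z":0,"rx":0,"ry":0,"rz":0}]' >/dev/null; python3 -c "
from h import *
st()
pre((.609,.193),-6,5,back=.025)"
```

```text
t 6.62 tcp [0.5418 0.196  0.132 ] tilt 29.8 lean -6.6 x [-0.862  0.095 -0.497] y [ 0.111  0.994 -0.002] j [-0.32  0.33 -0.39  2.21  1.17  0.53 -0.22] F [-0.3 -0.5  0.2] w 0.0854 gf 0.0
same N 5 xyz m [0.0013 0.0001 0.0244] turn [-0.06  0.09 35.95] max 0.024 36.0
flip N 5 xyz m [0.0003 0.0009 0.0244] turn [-0.06 -0.04 -0.05] max 0.024 0.1
```

```bash
python3 -m jog '[{"fingers":0.0854,"x":0.0003,"y":0.001,"z":0.0244,"rx":0,"ry":0,"rz":0},{"fingers":0.0854,"x":0.0003,"y":0.001,"z":0.0244,"rx":0,"ry":0,"rz":0},{"fingers":0.0854,"x":0.0003,"y":0.001,"z":0.0244,"rx":0,"ry":0,"rz":0},{"fingers":0.0854,"x":0.0003,"y":0.001,"z":0.0244,"rx":0,"ry":0,"rz":0},{"fingers":0.0854,"x":0.0003,"y":0.001,"z":0.0244,"rx":0,"ry":0,"rz":0},{"fingers":0.0854,"x":0,"y":0,"z":0.01,"rx":0,"ry":0,"rz":0},{"fingers":0.0854,"x":0,"y":0,"z":0.01,"rx":0,"ry":0,"rz":0},{"fingers":0.0854,"x":0,"y":0,"z":0,"rx":0,"ry":0,"rz":0}]' >/dev/null;  python3 -c "
from h import *
st()"; python3 -m jog '[{"fingers":0.0854,"x":0,"y":0,"z":0.005,"rx":0,"ry":0,"rz":0},{"fingers":0.0854,"x":0,"y":0,"z":0.0,"rx":0,"ry":0,"rz":0}]'; python3 -m jog '[{"fingers":0.05,"x":0,"y":0,"z":0,"rx":0,"ry":0,"rz":0},{"fingers":0.05,"x":0,"y":0,"z":0,"rx":0,"ry":0,"rz":0},{"fingers":0.05,"x":0,"y":0,"z":0,"rx":0,"ry":0,"rz":0},{"fingers":0.05,"x":0,"y":0,"z":0,"rx":0,"ry":0,"rz":0},{"fingers":0.05,"x":0,"y":0,"z":0,"rx":0,"ry":0,"rz":0},{"fingers":0.05,"x":0,"y":0,"z":0,"rx":0,"ry":0,"rz":0}]' 60;python3 -c "
from h import *
st()"
```

```text
t 7.62 tcp [0.6111 0.1935 0.0079] tilt 29.8 lean -6.6 x [-0.863  0.094 -0.497] y [ 0.11   0.994 -0.003] j [-0.34  0.63 -0.28  2.12  1.65  0.47 -0.62] F [-0.2  0.5  0.3] w 0.0855 gf 0.0
clock: 7.88
tcp_pos: [0.6136, 0.1935, 0.0039]
orientation: [0.142, 2.617, -0.042]
contact_force: [-0.3, -0.8, 1.0]
grip_width: 0.0855
gripper_force: 0.0
clock: 8.62
tcp_pos: [0.6135, 0.1937, 0.0043]
orientation: [0.141, 2.617, -0.042]
contact_force: [-2.9, -0.1, 5.7]
grip_width: 0.0626
gripper_force: 65.5
t 8.62 tcp [0.6135 0.1937 0.0043] tilt 29.9 lean -6.5 x [-0.862  0.093 -0.498] y [ 0.108  0.994 -0.003] j [-0.34  0.64 -0.28  2.12  1.66  0.47 -0.63] F [-2.9 -0.1  5.7] w 0.0626 gf 65.5
```

```bash
python3 -m jog '[{"fingers":0.05,"x":-0.015,"y":0,"z":-0.026,"rx":0,"ry":0,"rz":0},{"fingers":0.05,"x":-0.025,"y":0,"z":-0.043,"rx":0,"ry":0,"rz":0},{"fingers":0.05,"x":-0.025,"y":0,"z":-0.043,"rx":0,"ry":0,"rz":0},{"fingers":0.05,"x":-0.025,"y":0,"z":-0.043,"rx":0,"ry":0,"rz":0},{"fingers":0.05,"x":0,"y":0,"z":0,"rx":0,"ry":0,"rz":0}]' >/dev/null;  python3 -c "
from h import *
st()
to((.577,-.385,.2),ori(-90,60),20)
to((.577,-.1,.25),ori(-90,60),16)"
```

```text
t 9.25 tcp [0.6166 0.1952 0.1879] tilt 30.2 lean -6.1 x [-0.859  0.095 -0.503] y [0.109 0.994 0.002] j [-0.24  0.33 -0.38  2.03  0.92  0.57  0.14] F [ 0.  -0.5 -1. ] w 0.0619 gf 66.3
same N 20 xyz m [ 0.0227 -0.0227  0.0106] turn [ 1.35  3.32 -5.05] max 0.023 6.2
flip N 20 xyz m [-0.0148 -0.0236  0.0157] turn [ 3.   -1.22  2.98] max 0.024 4.4
same N 16 xyz m [ 0.0162 -0.0156  0.0031] turn [ 1.68  4.15 -6.31] max 0.016 7.7
flip N 16 xyz m [-0.011  -0.0165  0.0067] turn [ 3.75 -1.52  3.73] max 0.017 5.5
```

```bash
python3 -m jog '[{"fingers":0.05,"x":0.0162,"y":-0.0156,"z":0.0031,"rx":1.68,"ry":4.15,"rz":-6.31},{"fingers":0.05,"x":0.0162,"y":-0.0156,"z":0.0031,"rx":1.68,"ry":4.15,"rz":-6.31},{"fingers":0.05,"x":0.0162,"y":-0.0156,"z":0.0031,"rx":1.68,"ry":4.15,"rz":-6.31},{"fingers":0.05,"x":0.0162,"y":-0.0156,"z":0.0031,"rx":1.68,"ry":4.15,"rz":-6.31},{"fingers":0.05,"x":0.0162,"y":-0.0156,"z":0.0031,"rx":1.68,"ry":4.15,"rz":-6.31},{"fingers":0.05,"x":0.0162,"y":-0.0156,"z":0.0031,"rx":1.68,"ry":4.15,"rz":-6.31},{"fingers":0.05,"x":0.0162,"y":-0.0156,"z":0.0031,"rx":1.68,"ry":4.15,"rz":-6.31},{"fingers":0.05,"x":0.0162,"y":-0.0156,"z":0.0031,"rx":1.68,"ry":4.15,"rz":-6.31}]' >/dev/null;  python3 -c "
from h import *
st()
to((.577,-.1,.25),ori(-90,60),8)
to((.577,-.37,.15),ori(-90,60),12)"
```

```text
t 10.25 tcp [0.5296 0.042  0.1594] tilt 25.8 lean -86.0 x [-0.777 -0.577  0.252] y [-0.629  0.691 -0.355] j [-0.04  0.45 -0.53  1.92  0.69  1.16  1.33] F [-0.5  0.6 -0.2] w 0.0621 gf 66.2
same N 8 xyz m [ 0.0162 -0.0159  0.0025] turn [ 1.71  4.08 -6.24] max 0.016 7.7
flip N 8 xyz m [-0.0142 -0.0229  0.0045] turn [ 4.89 -2.04 15.48] max 0.023 16.4
same N 12 xyz m [ 0.0212 -0.0165  0.0232] turn [ 1.14  2.72 -4.16] max 0.023 5.1
flip N 12 xyz m [-0.0116 -0.0292  0.0242] turn [ 3.26 -1.36 10.32] max 0.029 10.9
```

```bash
python3 -m jog '[{"fingers":0.05,"x":0.0162,"y":-0.0159,"z":0.0025,"rx":1.71,"ry":4.08,"rz":-6.24},{"fingers":0.05,"x":0.0162,"y":-0.0159,"z":0.0025,"rx":1.71,"ry":4.08,"rz":-6.24},{"fingers":0.05,"x":0.0162,"y":-0.0159,"z":0.0025,"rx":1.71,"ry":4.08,"rz":-6.24},{"fingers":0.05,"x":0.0162,"y":-0.0159,"z":0.0025,"rx":1.71,"ry":4.08,"rz":-6.24},{"fingers":0.05,"x":0.0162,"y":-0.0159,"z":0.0025,"rx":1.71,"ry":4.08,"rz":-6.24},{"fingers":0.05,"x":0.0162,"y":-0.0159,"z":0.0025,"rx":1.71,"ry":4.08,"rz":-6.24},{"fingers":0.05,"x":0.0162,"y":-0.0159,"z":0.0025,"rx":1.71,"ry":4.08,"rz":-6.24},{"fingers":0.05,"x":0.0162,"y":-0.0159,"z":0.0025,"rx":1.71,"ry":4.08,"rz":-6.24}]' >/dev/null;  python3 -c "
from h import *
st()
to((.577,-.385,.12),ori(-90,60),8)"
```

```text
t 11.25 tcp [ 0.5768 -0.1001  0.2499] tilt 60.0 lean -89.9 x [-0.001 -0.5    0.866] y [-1.    -0.001 -0.002] j [-0.07  0.57 -0.46  1.82  1.07  1.63  2.17] F [-0.8 -0.2 -0.9] w 0.0623 gf 66.2
same N 8 xyz m [0.0037 0.     0.039 ] turn [-0.01  0.   -0.01] max 0.039 0.0
flip N 8 xyz m [ 0.0012 -0.0057  0.039 ] turn [0.000e+00 2.000e-02 2.249e+01] max 0.039 22.5
```

```bash
python3 -m jog '[{"fingers":0.05,"x":0.0037,"y":0,"z":0.039,"rx":0,"ry":0,"rz":0},{"fingers":0.05,"x":0.0037,"y":0,"z":0.039,"rx":0,"ry":0,"rz":0},{"fingers":0.05,"x":0.0037,"y":0,"z":0.039,"rx":0,"ry":0,"rz":0},{"fingers":0.05,"x":0.0037,"y":0,"z":0.039,"rx":0,"ry":0,"rz":0},{"fingers":0.05,"x":0.0037,"y":0,"z":0.039,"rx":0,"ry":0,"rz":0},{"fingers":0.05,"x":0.0037,"y":0,"z":0.039,"rx":0,"ry":0,"rz":0},{"fingers":0.05,"x":0.0037,"y":0,"z":0.039,"rx":0,"ry":0,"rz":0},{"fingers":0.05,"x":0.0037,"y":0,"z":0.039,"rx":0,"ry":0,"rz":0}]' >/dev/null; python3 -m jog '[{"fingers":0.05,"x":-0.013,"y":0,"z":0.0075,"rx":0,"ry":0,"rz":0},{"fingers":0.05,"x":-0.013,"y":0,"z":0.0075,"rx":0,"ry":0,"rz":0},{"fingers":0.05,"x":-0.013,"y":0,"z":0.0075,"rx":0,"ry":0,"rz":0},{"fingers":0.05,"x":0,"y":0,"z":0,"rx":0,"ry":0,"rz":0}]' >/dev/null; python3 -c "
from h import *
st()
p,d=r.grab_frame('side'); cv2.imwrite('pics/s1.png',cv2.resize(p[120:330,250:530],None,fx=2.5,fy=2.5)[:,:,::-1])"
```

```text
t 12.75 tcp [ 0.5769 -0.3824  0.0725] tilt 59.7 lean -89.9 x [-0.003 -0.504  0.864] y [-1.     0.    -0.003] j [ 0.26  0.8  -0.25  1.91  1.48  1.22  2.06] F [ 0.8  1.1 -1.1] w 0.062 gf 66.2
```

View pics/s1.png

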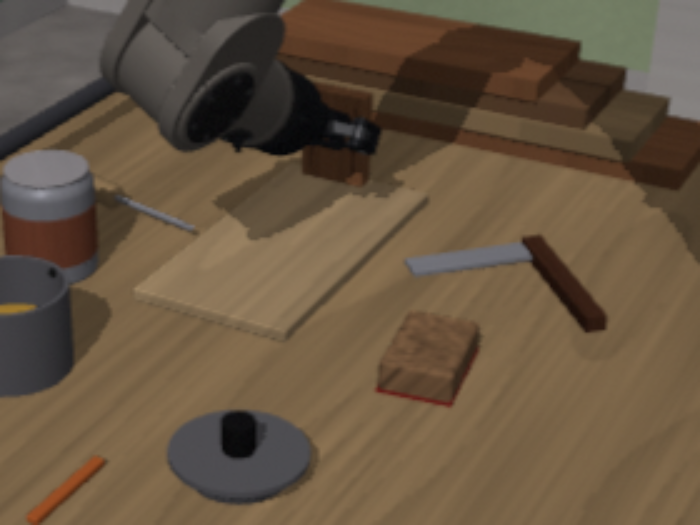

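The front hangs upright in the gripper at (337,140), over the far end of the board. I'll lower it to contact.

```bash
python3 -m jog '[{"fingers":0.05,"x":-0.006,"y":0,"z":0.0035,"rx":0,"ry":0,"rz":0},{"fingers":0.05,"x":-0.006,"y":0,"z":0.0035,"rx":0,"ry":0,"rz":0},{"fingers":0.05,"x":0,"y":0,"z":0,"rx":0,"ry":0,"rz":0}]' | grep -E "tcp|contact"; python3 -m jog '[{"fingers":0.05,"x":-0.0017,"y":0,"z":0.001,"rx":0,"ry":0,"rz":0},{"fingers":0.05,"x":0,"y":0,"z":0,"rx":0,"ry":0,"rz":0}]'| grep -E "tcp|contact"; python3 -m jog '[{"fingers":0.05,"x":-0.0017,"y":0,"z":0.001,"rx":0,"ry":0,"rz":0},{"fingers":0.05,"x":0,"y":0,"z":0,"rx":0,"ry":0,"rz":0}]'| grep -E "tcp|contact"
```

```text
tcp_pos: [0.5767, -0.3838, 0.0599]
contact_force: [-0.3, -0.6, -0.7]
tcp_pos: [0.577, -0.3839, 0.0585]
contact_force: [-0.7, 0.0, -0.1]
tcp_pos: [0.577, -0.3838, 0.0564]
contact_force: [-0.8, -0.1, -1.7]
```

```bash
python3 -m jog '[{"fingers":0.05,"x":-0.0017,"y":0,"z":0.001,"rx":0,"ry":0,"rz":0},{"fingers":0.05,"x":0,"y":0,"z":0,"rx":0,"ry":0,"rz":0}]' | grep -E "tcp|contact"; python3 -m jog '[{"fingers":0.05,"x":-0.001,"y":0,"z":0.0006,"rx":0,"ry":0,"rz":0},{"fingers":0.05,"x":0,"y":0,"z":0,"rx":0,"ry":0,"rz":0}]'| grep -E "tcp|contact"
```

```text
tcp_pos: [0.577, -0.3838, 0.0543]
contact_force: [0.2, 0.3, -0.8]
tcp_pos: [0.577, -0.3839, 0.0532]
contact_force: [-0.1, -0.6, -0.2]
```

```bash
python3 -m jog '[{"fingers":0.05,"x":-0.001,"y":0,"z":0.0006,"rx":0,"ry":0,"rz":0},{"fingers":0.05,"x":0,"y":0,"z":0,"rx":0,"ry":0,"rz":0}]' | grep -E "tcp|contact"; python3 -m jog '[{"fingers":0.05,"x":-0.001,"y":0,"z":0.0006,"rx":0,"ry":0,"rz":0},{"fingers":0.05,"x":0,"y":0,"z":0,"rx":0,"ry":0,"rz":0}]'| grep -E "tcp|contact"
```

```text
tcp_pos: [0.577, -0.3839, 0.0521]
contact_force: [-0.2, -0.5, -1.4]
tcp_pos: [0.5771, -0.3841, 0.052]
contact_force: [-2.6, 2.9, 5.0]
```

```bash
python3 -m jog '[{"fingers":0.07,"x":0,"y":0,"z":0,"rx":0,"ry":0,"rz":0},{"fingers":0.08,"x":0,"y":0,"z":0,"rx":0,"ry":0,"rz":0},{"fingers":0.08,"x":0,"y":0,"z":0,"rx":0,"ry":0,"rz":0},{"fingers":0.08,"x":0,"y":0,"z":-0.01,"rx":0,"ry":0,"rz":0},{"fingers":0.08,"x":0,"y":0,"z":-0.02,"rx":0,"ry":0,"rz":0},{"fingers":0.08,"x":0,"y":0,"z":-0.05,"rx":0,"ry":0,"rz":0},{"fingers":0.0854,"x":0,"y":0,"z":-0.06,"rx":0,"ry":0,"rz":0},{"fingers":0.0854,"x":0,"y":0,"z":-0.06,"rx":0,"ry":0,"rz":0}]';python3 -m jog '[{"fingers":0.0854,"x":0,"y":0,"z":-0.06,"rx":0,"ry":0,"rz":0},{"fingers":0.0854,"x":0.04,"y":0,"z":-0.04,"rx":0,"ry":0,"rz":0},{"fingers":0.0854,"x":0,"y":0,"z":0,"rx":0,"ry":0,"rz":0}]'; python3 -c "
from h import *
st()
p,P=cloud('top')
m=(abs(P[...,0]-.577)<.07)&(abs(P[...,1]+.38)<.05)&(P[...,2]>.03); print(m.sum(),rect(P[m]),P[m][:,2].max())
m&=P[...,2]>.09; print(m.sum(),rect(P[m]))
board((.588,.352));board((.419,.350))
"
```

```text
clock: 15.68
tcp_pos: [0.5768, -0.208, 0.1532]
orientation: [1.585, -1.591, 0.916]
contact_force: [0.8, -0.1, -0.9]
grip_width: 0.0852
gripper_force: 0.0
clock: 16.05
tcp_pos: [0.5786, -0.1406, 0.2409]
orientation: [1.587, -1.595, 0.924]
contact_force: [-0.1, 0.1, 0.5]
grip_width: 0.0853
gripper_force: 0.0
t 16.05 tcp [ 0.5786 -0.1406  0.2409] tilt 59.6 lean -89.4 x [-0.01  -0.505  0.863] y [-1.    -0.003 -0.013] j [-0.01  0.57 -0.44  1.85  1.11  1.57  2.18] F [-0.1  0.1  0.5] w 0.0853 gf 0.0
634 (array([ 578.8, -375.9]), array([64.3, 20. ]), 179.8) 0.10576599574478285
307 (array([ 578.9, -376.4]), array([64.2, 19.1]), 179.8)
966 (array([588.6, 352.2]), array([91.1, 64.2]), 15.2)
1086 (array([419.6, 350.5]), array([90. , 65.9]), 171.6)
```

Front 1 stands upright at (0.579, −0.376), with its top at about 0.103. Next is the front at (0.589, 0.352).

```bash
python3 -c "
from h import *
pre((.5886,.352),15.2,16,back=.2)"
```

```text
same N 16 xyz m [-0.02   -0.0225 -0.0179] turn [ 4.68 -1.32 -4.71] max 0.022 6.8
flip N 16 xyz m [-0.0237  0.0228 -0.0081] turn [-1.33 -4.72  4.93] max 0.024 7.0
```

```bash
python3 -m jog '[{"fingers":0.0854,"x":-0.0237,"y":0.0228,"z":-0.0081,"rx":-1.33,"ry":-4.72,"rz":4.93},{"fingers":0.0854,"x":-0.0237,"y":0.0228,"z":-0.0081,"rx":-1.33,"ry":-4.72,"rz":4.93},{"fingers":0.0854,"x":-0.0237,"y":0.0228,"z":-0.0081,"rx":-1.33,"ry":-4.72,"rz":4.93},{"fingers":0.0854,"x":-0.0237,"y":0.0228,"z":-0.0081,"rx":-1.33,"ry":-4.72,"rz":4.93},{"fingers":0.0854,"x":-0.0237,"y":0.0228,"z":-0.0081,"rx":-1.33,"ry":-4.72,"rz":4.93},{"fingers":0.0854,"x":-0.0237,"y":0.0228,"z":-0.0081,"rx":-1.33,"ry":-4.72,"rz":4.93},{"fingers":0.0854,"x":-0.0237,"y":0.0228,"z":-0.0081,"rx":-1.33,"ry":-4.72,"rz":4.93},{"fingers":0.0854,"x":-0.0237,"y":0.0228,"z":-0.0081,"rx":-1.33,"ry":-4.72,"rz":4.93}]' |grep tcp; python3 -c "
from h import *
st()
pre((.5886,.352),15.2,8,back=.12)"
```

```text
tcp_pos: [0.4634, 0.0696, 0.1314]
t 17.2 tcp [0.4634 0.0696 0.1314] tilt 21.6 lean -81.7 x [-0.647 -0.722  0.246] y [-0.76   0.589 -0.274] j [-0.01  0.4  -0.63  2.08  0.67  1.03  1.39] F [0.1 1.1 0.5] w 0.0853 gf 0.0
same N 8 xyz m [-0.035  -0.0281 -0.0063] turn [  5.94  -1.66 -16.58] max 0.035 17.7
flip N 8 xyz m [-0.0275  0.0233  0.0012] turn [-1.32 -4.73  4.91] max 0.028 6.9
```

```bash
python3 -m jog '[{"fingers":0.0854,"x":-0.0275,"y":0.0233,"z":0.0012,"rx":-1.32,"ry":-4.73,"rz":4.91},{"fingers":0.0854,"x":-0.0275,"y":0.0233,"z":0.0012,"rx":-1.32,"ry":-4.73,"rz":4.91},{"fingers":0.0854,"x":-0.0275,"y":0.0233,"z":0.0012,"rx":-1.32,"ry":-4.73,"rz":4.91},{"fingers":0.0854,"x":-0.0275,"y":0.0233,"z":0.0012,"rx":-1.32,"ry":-4.73,"rz":4.91},{"fingers":0.0854,"x":-0.0275,"y":0.0233,"z":0.0012,"rx":-1.32,"ry":-4.73,"rz":4.91},{"fingers":0.0854,"x":-0.0275,"y":0.0233,"z":0.0012,"rx":-1.32,"ry":-4.73,"rz":4.91},{"fingers":0.0854,"x":-0.0275,"y":0.0233,"z":0.0012,"rx":-1.32,"ry":-4.73,"rz":4.91},{"fingers":0.0854,"x":-0.0275,"y":0.0233,"z":0.0012,"rx":-1.32,"ry":-4.73,"rz":4.91}]' |grep tcp; python3 -m jog '[{"fingers":0.0854,"x":0,"y":0,"z":0,"rx":0,"ry":0,"rz":0}]' >/dev/null; python3 -c "
from h import *
st()
pre((.5886,.352),15.2,6,back=.00)"
```

```text
tcp_pos: [0.5356, 0.3369, 0.1073]
t 18.32 tcp [0.5349 0.3386 0.1078] tilt 30.0 lean 15.3 x [-0.834 -0.234 -0.499] y [-0.268  0.963 -0.002] j [-0.49  0.43 -0.36  2.13  1.28  0.42 -0.1 ] F [-0.9 -0.6  0.8] w 0.0857 gf 0.0
same N 6 xyz m [ 0.0003 -0.0002  0.02  ] turn [ 1.000e-02  2.000e-02 -2.994e+01] max 0.02 29.9
flip N 6 xyz m [-0.0001 -0.0002  0.02  ] turn [ 0.01 -0.01  0.06] max 0.02 0.1
```

```bash
python3 -m jog '[{"fingers":0.0854,"x":0,"y":0,"z":0.02,"rx":0,"ry":0,"rz":0},{"fingers":0.0854,"x":0,"y":0,"z":0.02,"rx":0,"ry":0,"rz":0},{"fingers":0.0854,"x":0,"y":0,"z":0.02,"rx":0,"ry":0,"rz":0},{"fingers":0.0854,"x":0,"y":0,"z":0.02,"rx":0,"ry":0,"rz":0},{"fingers":0.0854,"x":0,"y":0,"z":0.02,"rx":0,"ry":0,"rz":0},{"fingers":0.0854,"x":0,"y":0,"z":0.01,"rx":0,"ry":0,"rz":0},{"fingers":0.0854,"x":0,"y":0,"z":0.009,"rx":0,"ry":0,"rz":0},{"fingers":0.0854,"x":0,"y":0,"z":0,"rx":0,"ry":0,"rz":0}]' |grep -E "tcp|contact"; python3 -m jog '[{"fingers":0.05,"x":0,"y":0,"z":0,"rx":0,"ry":0,"rz":0},{"fingers":0.05,"x":0,"y":0,"z":0,"rx":0,"ry":0,"rz":0},{"fingers":0.05,"x":0,"y":0,"z":0,"rx":0,"ry":0,"rz":0},{"fingers":0.05,"x":0,"y":0,"z":0,"rx":0,"ry":0,"rz":0},{"fingers":0.05,"x":0,"y":0,"z":0,"rx":0,"ry":0,"rz":0},{"fingers":0.05,"x":0,"y":0,"z":0,"rx":0,"ry":0,"rz":0}]' 60; python3 -c "
from h import *
st()"
```

```text
tcp_pos: [0.5935, 0.3526, 0.0055]
contact_force: [0.1, 0.5, 0.2]
clock: 20.08
tcp_pos: [0.5936, 0.3537, 0.007]
orientation: [-0.352, 2.595, 0.093]
contact_force: [-3.4, -1.3, 6.4]
grip_width: 0.0622
gripper_force: 65.8
t 20.07 tcp [0.5936 0.3537 0.007 ] tilt 30.1 lean 15.3 x [-0.833 -0.231 -0.502] y [-0.266  0.964 -0.001] j [-0.51  0.67 -0.29  2.03  1.68  0.39 -0.44] F [-3.4 -1.3  6.4] w 0.0622 gf 65.8
```

```bash
python3 -m jog '[{"fingers":0.05,"x":-0.015,"y":0,"z":-0.026,"rx":0,"ry":0,"rz":0},{"fingers":0.05,"x":-0.025,"y":0,"z":-0.043,"rx":0,"ry":0,"rz":0},{"fingers":0.05,"x":-0.025,"y":0,"z":-0.043,"rx":0,"ry":0,"rz":0},{"fingers":0.05,"x":-0.025,"y":0,"z":-0.043,"rx":0,"ry":0,"rz":0},{"fingers":0.05,"x":0,"y":0,"z":0,"rx":0,"ry":0,"rz":0}]' |grep -E "tcp|grip";  python3 -c "
from h import *
to((.577,-.05,.25),ori(-90,60),16)"
```

```text
tcp_pos: [0.5955, 0.3554, 0.1908]
grip_width: 0.0621
gripper_force: 66.0
same N 16 xyz m [ 0.0235 -0.0174  0.0042] turn [ 1.31  4.77 -4.95] max 0.023 7.0
flip N 16 xyz m [-0.0121 -0.0255  0.0096] turn [ 4.72 -1.29  4.67] max 0.025 6.8
```

```bash
python3 -m jog '[{"fingers":0.05,"x":0.0235,"y":-0.0174,"z":0.0042,"rx":1.31,"ry":4.77,"rz":-4.95},{"fingers":0.05,"x":0.0235,"y":-0.0174,"z":0.0042,"rx":1.31,"ry":4.77,"rz":-4.95},{"fingers":0.05,"x":0.0235,"y":-0.0174,"z":0.0042,"rx":1.31,"ry":4.77,"rz":-4.95},{"fingers":0.05,"x":0.0235,"y":-0.0174,"z":0.0042,"rx":1.31,"ry":4.77,"rz":-4.95}]'| grep -E "tcp|grip"; python3 -c "
from h import *
to((.577,-.05,.25),ori(-90,60),12)"
```

```text
tcp_pos: [0.5451, 0.2548, 0.1388]
grip_width: 0.062
gripper_force: 65.9
same N 12 xyz m [ 0.0232 -0.0175  0.0037] turn [ 1.32  4.71 -4.91] max 0.023 6.9
flip N 12 xyz m [-0.0142 -0.0288  0.0081] turn [ 5.28 -1.48  8.75] max 0.029 10.3
```

```bash
python3 -m jog '[{"fingers":0.05,"x":0,"y":0,"z":-0.05,"rx":0,"ry":0,"rz":0},{"fingers":0.05,"x":0.0232,"y":-0.0175,"z":0.0037,"rx":1.32,"ry":4.71,"rz":-4.91},{"fingers":0.05,"x":0.0232,"y":-0.0175,"z":0.0037,"rx":1.32,"ry":4.71,"rz":-4.91},{"fingers":0.05,"x":0.0232,"y":-0.0175,"z":0.0037,"rx":1.32,"ry":4.71,"rz":-4.91},{"fingers":0.05,"x":0.0232,"y":-0.0175,"z":0.0037,"rx":1.32,"ry":4.71,"rz":-4.91},{"fingers":0.05,"x":0.0232,"y":-0.0175,"z":0.0037,"rx":1.32,"ry":4.71,"rz":-4.91},{"fingers":0.05,"x":0.0232,"y":-0.0175,"z":0.0037,"rx":1.32,"ry":4.71,"rz":-4.91}]'| grep -E "tcp|grip"; python3 -c "
from h import *
to((.577,-.16,.2),ori(-90,60),6)"
```

```text
tcp_pos: [0.5084, 0.0897, 0.2067]
grip_width: 0.062
gripper_force: 66.2
same N 6 xyz m [ 0.0251 -0.0209  0.029 ] turn [ 1.31  4.72 -4.92] max 0.029 6.9
flip N 6 xyz m [-0.0122 -0.0396  0.031 ] turn [ 6.28 -1.74 24.28] max 0.04 25.1
```

```bash
python3 -m jog '[{"fingers":0.05,"x":0.0251,"y":-0.0209,"z":0.029,"rx":1.31,"ry":4.72,"rz":-4.92},{"fingers":0.05,"x":0.0251,"y":-0.0209,"z":0.029,"rx":1.31,"ry":4.72,"rz":-4.92},{"fingers":0.05,"x":0.0251,"y":-0.0209,"z":0.029,"rx":1.31,"ry":4.72,"rz":-4.92},{"fingers":0.05,"x":0.0251,"y":-0.0209,"z":0.029,"rx":1.31,"ry":4.72,"rz":-4.92},{"fingers":0.05,"x":0.0251,"y":-0.0209,"z":0.029,"rx":1.31,"ry":4.72,"rz":-4.92},{"fingers":0.05,"x":0.0251,"y":-0.0209,"z":0.029,"rx":1.31,"ry":4.72,"rz":-4.92},{"fingers":0.05,"x":0,"y":0,"z":0,"rx":0,"ry":0,"rz":0}]'| grep -E "tcp|grip"; python3 -c "
from h import *
st()
to((.577,-.285,.068),ori(-90,60),5)
p,d=r.grab_frame('wrist'); cv2.imwrite('pics/w2.png',p[:,:,::-1])"
```

```text
tcp_pos: [0.5762, -0.1618, 0.1982]
grip_width: 0.062
gripper_force: 66.3
t 22.95 tcp [ 0.5762 -0.1618  0.1982] tilt 60.0 lean -90.3 x [-0.003 -0.501  0.866] y [-1.     0.005 -0.   ] j [-0.01  0.62 -0.4   1.88  1.14  1.52  2.13] F [ 0.2  0.4 -1.4] w 0.062 gf 66.3
same N 5 xyz m [-0.0102 -0.0002  0.0344] turn [ 0.05  0.01 -0.03] max 0.034 0.1
flip N 5 xyz m [-0.0052  0.0148  0.0344] turn [ 1.000e-02 -8.000e-02  3.597e+01] max 0.034 36.0
```

View pics/w2.png

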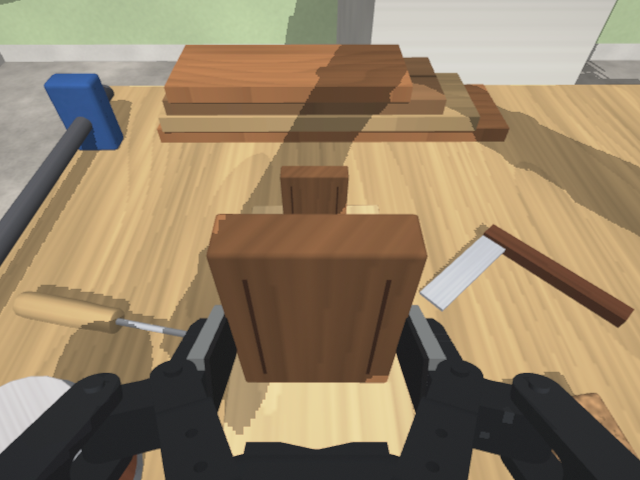

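The held front is square in the grip at (317,300), and the first one stands behind it at (315,190).

```bash
python3 -m jog '[{"fingers":0.05,"x":-0.0102,"y":0,"z":0.0344,"rx":0,"ry":0,"rz":0},{"fingers":0.05,"x":-0.0102,"y":0,"z":0.0344,"rx":0,"ry":0,"rz":0},{"fingers":0.05,"x":-0.0102,"y":0,"z":0.0344,"rx":0,"ry":0,"rz":0},{"fingers":0.05,"x":-0.0102,"y":0,"z":0.0344,"rx":0,"ry":0,"rz":0},{"fingers":0.05,"x":-0.0102,"y":0,"z":0.0344,"rx":0,"ry":0,"rz":0},{"fingers":0.05,"x":-0.0087,"y":0,"z":0.005,"rx":0,"ry":0,"rz":0},{"fingers":0.05,"x":0,"y":0,"z":0,"rx":0,"ry":0,"rz":0}]'| grep -E "tcp|contact"; for i in 1; do python3 -m jog '[{"fingers":0.05,"x":-0.0017,"y":0,"z":0.001,"rx":0,"ry":0,"rz":0},{"fingers":0.05,"x":0,"y":0,"z":0,"rx":0,"ry":0,"rz":0}]'| grep -E "tcp|contact"; done;  python3 -m jog '[{"fingers":0.05,"x":-0.001,"y":0,"z":0.0006,"rx":0,"ry":0,"rz":0},{"fingers":0.05,"x":0,"y":0,"z":0,"rx":0,"ry":0,"rz":0}]'| grep -E "tcp|contact"; python3 -m jog '[{"fingers":0.05,"x":-0.001,"y":0,"z":0.0006,"rx":0,"ry":0,"rz":0},{"fingers":0.05,"x":0,"y":0,"z":0,"rx":0,"ry":0,"rz":0}]'| grep -E "tcp|contact"
```

```text
tcp_pos: [0.5776, -0.2797, 0.0583]
contact_force: [0.1, 0.0, -0.6]
tcp_pos: [0.5781, -0.2806, 0.0577]
contact_force: [-0.7, 0.1, -1.0]
tcp_pos: [0.5775, -0.2816, 0.0561]
contact_force: [0.0, 0.1, -0.6]
tcp_pos: [0.5773, -0.2817, 0.0546]
contact_force: [-0.1, 0.0, -1.6]
```

```bash
python3 -m jog '[{"fingers":0.05,"x":-0.001,"y":0,"z":0.0006,"rx":0,"ry":0,"rz":0},{"fingers":0.05,"x":0,"y":0,"z":0,"rx":0,"ry":0,"rz":0}]'| grep -E "tcp|contact"; python3 -m jog '[{"fingers":0.05,"x":-0.001,"y":0,"z":0.0006,"rx":0,"ry":0,"rz":0},{"fingers":0.05,"x":0,"y":0,"z":0,"rx":0,"ry":0,"rz":0}]'| grep -E "tcp|contact"; python3 -c "
from h import *
st()"
```

```text
tcp_pos: [0.5773, -0.2818, 0.0534]
contact_force: [0.0, 0.7, -0.9]
tcp_pos: [0.5773, -0.2818, 0.0523]
contact_force: [0.9, -0.1, -0.1]
t 25.12 tcp [ 0.5773 -0.2818  0.0523] tilt 59.8 lean -90.0 x [-0.004 -0.503  0.864] y [-1.     0.002 -0.003] j [ 0.11  0.84 -0.29  1.92  1.38  1.31  1.96] F [ 0.9 -0.1 -0.1] w 0.0616 gf 66.3
```

```bash
python3 -m jog '[{"fingers":0.05,"x":-0.001,"y":0,"z":0.0006,"rx":0,"ry":0,"rz":0},{"fingers":0.05,"x":0,"y":0,"z":0,"rx":0,"ry":0,"rz":0}]'| grep -E "tcp|contact"; python3 -m jog '[{"fingers":0.05,"x":-0.0008,"y":0,"z":0.0005,"rx":0,"ry":0,"rz":0},{"fingers":0.05,"x":0,"y":0,"z":0,"rx":0,"ry":0,"rz":0}]'| grep -E "tcp|contact"
```

```text
tcp_pos: [0.5773, -0.2817, 0.0511]
contact_force: [0.7, -0.7, -0.9]
tcp_pos: [0.5773, -0.2818, 0.0502]
contact_force: [-0.7, -0.7, -1.2]
```

```bash
python3 -m jog '[{"fingers":0.05,"x":-0.001,"y":0,"z":0.0006,"rx":0,"ry":0,"rz":0},{"fingers":0.05,"x":0,"y":0,"z":0,"rx":0,"ry":0,"rz":0}]'| grep -E "tcp|contact"; python3 -m jog '[{"fingers":0.05,"x":-0.0008,"y":0,"z":0.0005,"rx":0,"ry":0,"rz":0},{"fingers":0.05,"x":0,"y":0,"z":0,"rx":0,"ry":0,"rz":0}]'| grep -E "tcp|contact"
```

```text
tcp_pos: [0.5775, -0.2818, 0.0496]
contact_force: [-1.1, 1.4, 2.7]
tcp_pos: [0.5775, -0.282, 0.0496]
contact_force: [-1.4, 2.8, 8.4]
```

```bash
python3 -m jog '[{"fingers":0.07,"x":0,"y":0,"z":0,"rx":0,"ry":0,"rz":0},{"fingers":0.08,"x":0,"y":0,"z":0,"rx":0,"ry":0,"rz":0},{"fingers":0.08,"x":0,"y":0,"z":0,"rx":0,"ry":0,"rz":0},{"fingers":0.08,"x":0,"y":0,"z":-0.01,"rx":0,"ry":0,"rz":0},{"fingers":0.08,"x":0,"y":0,"z":-0.02,"rx":0,"ry":0,"rz":0},{"fingers":0.08,"x":0,"y":0,"z":-0.05,"rx":0,"ry":0,"rz":0},{"fingers":0.0854,"x":0,"y":0,"z":-0.06,"rx":0,"ry":0,"rz":0},{"fingers":0.0854,"x":0,"y":0,"z":-0.06,"rx":0,"ry":0,"rz":0}]'|grep tcp;python3 -m jog '[{"fingers":0.0854,"x":0.05,"y":0,"z":-0.04,"rx":0,"ry":0,"rz":0},{"fingers":0.0854,"x":0.04,"y":0,"z":-0.02,"rx":0,"ry":0,"rz":0},{"fingers":0.0854,"x":0,"y":0,"z":0,"rx":0,"ry":0,"rz":0}]'|grep tcp
cat >> h.py <<'E'
def stand():
    p,P=cloud('top')
    m=(abs(P[...,0]-.577)<.07)&(P[...,1]<-.13)&(P[...,1]>-.43)&(P[...,2]>.03)&(P[...,2]<.115)
    n,l=cv2.connectedComponents(m.astype(np.uint8))
    for i in range(1,n):
        q=P[l==i]
        if len(q)>100: print(len(q),rect(q),np.percentile(q[:,2],95))
E
python3 -c "
from h import *
st();stand()
board((.419,.350))
pre((.4195,.3505),-8.2,16,back=.17)
"
```

```text
tcp_pos: [0.5772, -0.1059, 0.1504]
tcp_pos: [0.5783, -0.1005, 0.2595]
t 27.5 tcp [ 0.5783 -0.1005  0.2595] tilt 59.7 lean -89.7 x [-0.009 -0.505  0.863] y [-1.    0.   -0.01] j [-0.08  0.56 -0.44  1.82  1.06  1.63  2.19] F [ 0.3  1.3 -0.4] w 0.0856 gf 0.0
532 (array([ 579.1, -276.8]), array([64.2, 19.1]), 0.3) 0.10391439301963833
628 (array([ 579.1, -376. ]), array([64.9, 20.6]), 179.3) 0.10369573015822053
1082 (array([419.5, 350.6]), array([89.8, 65.6]), 171.9)
same N 16 xyz m [-0.0289 -0.0077 -0.0209] turn [ 3.64 -1.54 -3.67] max 0.029 5.4
flip N 16 xyz m [-0.0104  0.0359 -0.0058] turn [-1.72 -4.05  6.42] max 0.036 7.8
```

Both stand straight at x 0.579, 99 mm apart. Now the third front at (0.4195, 0.3505).

```bash
python3 -m jog '[{"fingers":0.0854,"x":-0.0104,"y":0.0359,"z":-0.0058,"rx":-1.72,"ry":-4.05,"rz":6.42},{"fingers":0.0854,"x":-0.0104,"y":0.0359,"z":-0.0058,"rx":-1.72,"ry":-4.05,"rz":6.42},{"fingers":0.0854,"x":-0.0104,"y":0.0359,"z":-0.0058,"rx":-1.72,"ry":-4.05,"rz":6.42},{"fingers":0.0854,"x":-0.0104,"y":0.0359,"z":-0.0058,"rx":-1.72,"ry":-4.05,"rz":6.42},{"fingers":0.0854,"x":-0.0104,"y":0.0359,"z":-0.0058,"rx":-1.72,"ry":-4.05,"rz":6.42},{"fingers":0.0854,"x":-0.0104,"y":0.0359,"z":-0.0058,"rx":-1.72,"ry":-4.05,"rz":6.42},{"fingers":0.0854,"x":-0.0104,"y":0.0359,"z":-0.0058,"rx":-1.72,"ry":-4.05,"rz":6.42},{"fingers":0.0854,"x":-0.0104,"y":0.0359,"z":-0.0058,"rx":-1.72,"ry":-4.05,"rz":6.42}]' |grep tcp; python3 -c "
from h import *
st()
pre((.4195,.3505),-8.2,8,back=.15)"
```

```text
tcp_pos: [0.3537, 0.0702, 0.1712]
t 28.6 tcp [0.3537 0.0702 0.1712] tilt 25.8 lean -85.5 x [-0.795 -0.557  0.239] y [-0.605  0.708 -0.364] j [-0.14  0.22 -0.63  2.23  0.53  1.11  1.13] F [ 0.1  0.2 -0.6] w 0.0853 gf 0.0
same N 8 xyz m [-0.043  -0.0055 -0.0141] turn [  4.85  -2.04 -15.35] max 0.043 16.2
flip N 8 xyz m [-0.0113  0.036  -0.0037] turn [-1.72 -4.08  6.39] max 0.036 7.8
```

```bash
python3 -m jog '[{"fingers":0.0854,"x":-0.0113,"y":0.036,"z":-0.0037,"rx":-1.72,"ry":-4.08,"rz":6.39},{"fingers":0.0854,"x":-0.0113,"y":0.036,"z":-0.0037,"rx":-1.72,"ry":-4.08,"rz":6.39},{"fingers":0.0854,"x":-0.0113,"y":0.036,"z":-0.0037,"rx":-1.72,"ry":-4.08,"rz":6.39},{"fingers":0.0854,"x":-0.0113,"y":0.036,"z":-0.0037,"rx":-1.72,"ry":-4.08,"rz":6.39},{"fingers":0.0854,"x":-0.0113,"y":0.036,"z":-0.0037,"rx":-1.72,"ry":-4.08,"rz":6.39},{"fingers":0.0854,"x":-0.0113,"y":0.036,"z":-0.0037,"rx":-1.72,"ry":-4.08,"rz":6.39},{"fingers":0.0854,"x":-0.0113,"y":0.036,"z":-0.0037,"rx":-1.72,"ry":-4.08,"rz":6.39},{"fingers":0.0854,"x":-0.0113,"y":0.036,"z":-0.0037,"rx":-1.72,"ry":-4.08,"rz":6.39}]' |grep tcp;python3 -m jog '[{"fingers":0.0854,"x":0,"y":0,"z":0,"rx":0,"ry":0,"rz":0},{"fingers":0.0854,"x":0,"y":0,"z":0,"rx":0,"ry":0,"rz":0}]' >/dev/null; python3 -c "
from h import *
st()
pre((.4195,.3505),-8.2,4,back=.15);pre((.4195,.3505),-8.2,6,back=.03)"
```

```text
tcp_pos: [0.3499, 0.3603, 0.1338]
t 29.85 tcp [0.35   0.3587 0.134 ] tilt 30.0 lean -8.4 x [-0.858  0.118 -0.499] y [ 0.139  0.99  -0.004] j [-0.74  0.35 -0.6   2.22  1.02  0.87 -0.65] F [-0.8 -0.1 -0. ] w 0.0853 gf 0.0
same N 4 xyz m [-0.0006  0.0003  0.    ] turn [ 2.000e-02 -4.000e-02 -4.493e+01] max 0.001 44.9
flip N 4 xyz m [0.     0.0004 0.    ] turn [-0.03 -0.01  0.07] max 0.0 0.1
same N 6 xyz m [-0.0005  0.0002  0.02  ] turn [ 1.000e-02 -3.000e-02 -2.995e+01] max 0.02 30.0
flip N 6 xyz m [0.     0.0003 0.02  ] turn [-0.02 -0.01  0.05] max 0.02 0.1
```

```bash
python3 -m jog '[{"fingers":0.0854,"x":0,"y":0,"z":0.03,"rx":0,"ry":0,"rz":0},{"fingers":0.0854,"x":0,"y":0,"z":0.03,"rx":0,"ry":0,"rz":0},{"fingers":0.0854,"x":0,"y":0.001,"z":0.03,"rx":0,"ry":0,"rz":0},{"fingers":0.0854,"x":0,"y":0,"z":0.03,"rx":0,"ry":0,"rz":0},{"fingers":0.0854,"x":0,"y":0,"z":0.02,"rx":0,"ry":0,"rz":0},{"fingers":0.0854,"x":0,"y":0,"z":0.009,"rx":0,"ry":0,"rz":0},{"fingers":0.0854,"x":0,"y":0,"z":0,"rx":0,"ry":0,"rz":0},{"fingers":0.0854,"x":0,"y":0,"z":0,"rx":0,"ry":0,"rz":0}]' |grep -E "tcp|contact"; python3 -m jog '[{"fingers":0.05,"x":0,"y":0,"z":0,"rx":0,"ry":0,"rz":0},{"fingers":0.05,"x":0,"y":0,"z":0,"rx":0,"ry":0,"rz":0},{"fingers":0.05,"x":0,"y":0,"z":0,"rx":0,"ry":0,"rz":0},{"fingers":0.05,"x":0,"y":0,"z":0,"rx":0,"ry":0,"rz":0},{"fingers":0.05,"x":0,"y":0,"z":0,"rx":0,"ry":0,"rz":0},{"fingers":0.05,"x":0,"y":0,"z":0,"rx":0,"ry":0,"rz":0}]' 60; python3 -c "
from h import *
st()"
```

```text
tcp_pos: [0.4246, 0.3507, 0.0068]
contact_force: [-0.6, 0.7, -0.1]
clock: 31.6
tcp_pos: [0.4245, 0.3509, 0.0073]
orientation: [0.183, 2.61, -0.049]
contact_force: [-4.3, -1.1, 8.4]
grip_width: 0.0617
gripper_force: 63.7
t 31.6 tcp [0.4245 0.3509 0.0073] tilt 30.1 lean -8.0 x [-0.857  0.12  -0.502] y [0.139 0.99  0.   ] j [-0.73  0.63 -0.44  2.2   1.43  0.75 -0.93] F [-4.3 -1.1  8.4] w 0.0617 gf 63.7
```

```bash
python3 -m jog '[{"fingers":0.05,"x":-0.015,"y":0,"z":-0.026,"rx":0,"ry":0,"rz":0},{"fingers":0.05,"x":-0.025,"y":0,"z":-0.043,"rx":0,"ry":0,"rz":0},{"fingers":0.05,"x":-0.025,"y":0,"z":-0.043,"rx":0,"ry":0,"rz":0},{"fingers":0.05,"x":-0.025,"y":0,"z":-0.043,"rx":0,"ry":0,"rz":0},{"fingers":0.05,"x":0,"y":0,"z":0,"rx":0,"ry":0,"rz":0}]' |grep -E "tcp|grip";  python3 -c "
from h import *
to((.577,-.07,.23),ori(-90,60),16)"
```

```text
tcp_pos: [0.426, 0.3526, 0.1899]
grip_width: 0.0618
gripper_force: 66.3
same N 16 xyz m [ 0.0095 -0.0294  0.0073] turn [ 1.72  4.11 -6.42] max 0.029 7.8
flip N 16 xyz m [-0.0215 -0.0127  0.0184] turn [ 3.68 -1.54  3.64] max 0.021 5.4
```

```bash
python3 -m jog '[{"fingers":0.05,"x":0.0095,"y":-0.0294,"z":0.0,"rx":1.72,"ry":4.11,"rz":-6.42},{"fingers":0.05,"x":0.0095,"y":-0.0294,"z":0.0,"rx":1.72,"ry":4.11,"rz":-6.42},{"fingers":0.05,"x":0.0095,"y":-0.0294,"z":0.0,"rx":1.72,"ry":4.11,"rz":-6.42},{"fingers":0.05,"x":0.0095,"y":-0.0294,"z":0.0,"rx":1.72,"ry":4.11,"rz":-6.42},{"fingers":0.05,"x":0.0095,"y":-0.0294,"z":0.0,"rx":1.72,"ry":4.11,"rz":-6.42},{"fingers":0.05,"x":0.0095,"y":-0.0294,"z":0.0,"rx":1.72,"ry":4.11,"rz":-6.42},{"fingers":0.05,"x":0.0095,"y":-0.0294,"z":0.0,"rx":1.72,"ry":4.11,"rz":-6.42},{"fingers":0.05,"x":0.0095,"y":-0.0294,"z":0.0,"rx":1.72,"ry":4.11,"rz":-6.42}]' |grep -E "tcp|grip";  python3 -c "
from h import *
st()
to((.577,-.07,.2),ori(-90,60),8)"
```

```text
tcp_pos: [0.399, 0.1154, 0.22]
grip_width: 0.062
gripper_force: 66.2
t 33.23 tcp [0.399  0.1154 0.22  ] tilt 26.2 lean -86.1 x [-0.788 -0.562  0.25 ] y [-0.615  0.7   -0.364] j [-0.18  0.25 -0.61  2.05  0.5   1.26  1.19] F [ 0.7  0.5 -0.6] w 0.062 gf 66.2
same N 8 xyz m [ 0.003  -0.0286  0.0155] turn [ 1.73  4.03 -6.38] max 0.029 7.7
flip N 8 xyz m [-0.029  -0.0112  0.023 ] turn [ 4.8  -2.06 15.37] max 0.029 16.2
```

```bash
python3 -m jog '[{"fingers":0.05,"x":0.003,"y":-0.0286,"z":0.0155,"rx":1.73,"ry":4.03,"rz":-6.38},{"fingers":0.05,"x":0.003,"y":-0.0286,"z":0.0155,"rx":1.73,"ry":4.03,"rz":-6.38},{"fingers":0.05,"x":0.003,"y":-0.0286,"z":0.0155,"rx":1.73,"ry":4.03,"rz":-6.38},{"fingers":0.05,"x":0.003,"y":-0.0286,"z":0.0155,"rx":1.73,"ry":4.03,"rz":-6.38},{"fingers":0.05,"x":0.003,"y":-0.0286,"z":0.0155,"rx":1.73,"ry":4.03,"rz":-6.38},{"fingers":0.05,"x":0.003,"y":-0.0286,"z":0.0155,"rx":1.73,"ry":4.03,"rz":-6.38},{"fingers":0.05,"x":0.003,"y":-0.0286,"z":0.0155,"rx":1.73,"ry":4.03,"rz":-6.38},{"fingers":0.05,"x":0.003,"y":-0.0286,"z":0.0155,"rx":1.73,"ry":4.03,"rz":-6.38}]' |grep -E "tcp|grip"; python3 -m jog '[{"fingers":0.05,"x":0,"y":0,"z":0,"rx":0,"ry":0,"rz":0}]'>/dev/null; python3 -c "
from h import *
st()
to((.577,-.183,.062),ori(-90,60),5)
p,d=r.grab_frame('wrist'); cv2.imwrite('pics/w3.png',p[:,:,::-1])"
```

```text
tcp_pos: [0.5774, -0.0693, 0.1997]
grip_width: 0.0617
gripper_force: 66.2
t 34.35 tcp [ 0.5765 -0.0697  0.1984] tilt 59.9 lean -90.1 x [-0.002 -0.501  0.865] y [-1.     0.003 -0.   ] j [-0.13  0.66 -0.44  1.82  1.06  1.62  2.08] F [-0.9  0.2 -0.2] w 0.062 gf 66.3
same N 5 xyz m [-0.0123 -0.0001  0.0333] turn [ 0.02  0.02 -0.02] max 0.033 0.0
flip N 5 xyz m [-0.006   0.0179  0.0333] turn [ 3.000e-02 -4.000e-02  3.598e+01] max 0.033 36.0
```

View pics/w3.png

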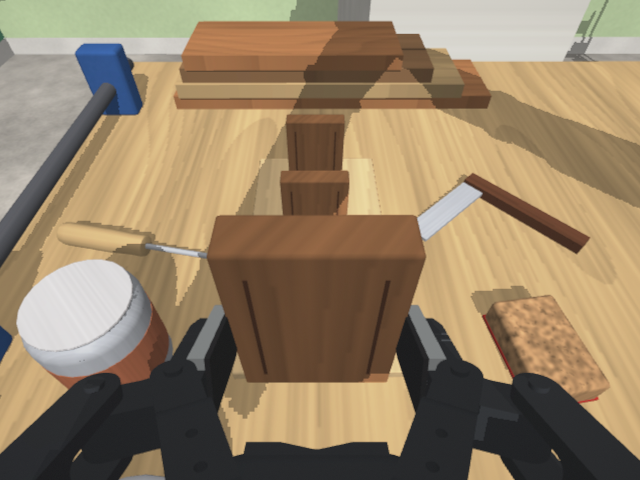

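The held front is square at (317,300), with two standing behind it. The tin at (90,320) is clear. I'll lower it.

```bash
python3 -m jog '[{"fingers":0.05,"x":-0.0123,"y":0,"z":0.0333,"rx":0,"ry":0,"rz":0},{"fingers":0.05,"x":-0.0123,"y":0,"z":0.0333,"rx":0,"ry":0,"rz":0},{"fingers":0.05,"x":-0.0123,"y":0,"z":0.0333,"rx":0,"ry":0,"rz":0},{"fingers":0.05,"x":-0.0123,"y":0,"z":0.0333,"rx":0,"ry":0,"rz":0},{"fingers":0.05,"x":-0.0123,"y":0,"z":0.0333,"rx":0,"ry":0,"rz":0},{"fingers":0.05,"x":0,"y":0,"z":0,"rx":0,"ry":0,"rz":0},{"fingers":0.05,"x":-0.006,"y":0,"z":0.0035,"rx":0,"ry":0,"rz":0},{"fingers":0.05,"x":0,"y":0,"z":0,"rx":0,"ry":0,"rz":0}]'| grep -E "tcp|contact"; python3 -m jog '[{"fingers":0.05,"x":-0.001,"y":0,"z":0.0006,"rx":0,"ry":0,"rz":0},{"fingers":0.05,"x":0,"y":0,"z":0,"rx":0,"ry":0,"rz":0}]'| grep -E "tcp|contact";  python3 -m jog '[{"fingers":0.05,"x":-0.001,"y":0,"z":0.0006,"rx":0,"ry":0,"rz":0},{"fingers":0.05,"x":0,"y":0,"z":0,"rx":0,"ry":0,"rz":0}]'| grep -E "tcp|contact"; python3 -m jog '[{"fingers":0.05,"x":-0.001,"y":0,"z":0.0006,"rx":0,"ry":0,"rz":0},{"fingers":0.05,"x":0,"y":0,"z":0,"rx":0,"ry":0,"rz":0}]'| grep -E "tcp|contact"
```

```text
tcp_pos: [0.5778, -0.1799, 0.0575]
contact_force: [-0.1, -0.3, 0.9]
tcp_pos: [0.5775, -0.1812, 0.0563]
contact_force: [0.1, 0.4, -0.9]
tcp_pos: [0.5772, -0.1817, 0.0548]
contact_force: [-0.0, 0.1, 0.0]
tcp_pos: [0.5772, -0.1817, 0.0535]
contact_force: [-0.7, -0.7, -1.3]
```

```bash
python3 -m jog '[{"fingers":0.05,"x":-0.001,"y":0,"z":0.0006,"rx":0,"ry":0,"rz":0},{"fingers":0.05,"x":0,"y":0,"z":0,"rx":0,"ry":0,"rz":0}]'| grep -E "tcp|contact";  python3 -m jog '[{"fingers":0.05,"x":-0.001,"y":0,"z":0.0006,"rx":0,"ry":0,"rz":0},{"fingers":0.05,"x":0,"y":0,"z":0,"rx":0,"ry":0,"rz":0}]'| grep -E "tcp|contact"; python3 -m jog '[{"fingers":0.05,"x":-0.001,"y":0,"z":0.0006,"rx":0,"ry":0,"rz":0},{"fingers":0.05,"x":0,"y":0,"z":0,"rx":0,"ry":0,"rz":0}]'| grep -E "tcp|contact"
```

```text
tcp_pos: [0.5772, -0.1817, 0.0523]
contact_force: [-0.2, 0.3, -1.1]
tcp_pos: [0.5772, -0.1818, 0.0512]
contact_force: [-0.3, 0.3, -0.8]
tcp_pos: [0.5773, -0.1818, 0.0504]
contact_force: [-0.1, 1.2, 0.1]
```

```bash
python3 -m jog '[{"fingers":0.05,"x":-0.001,"y":0,"z":0.0006,"rx":0,"ry":0,"rz":0},{"fingers":0.05,"x":0,"y":0,"z":0,"rx":0,"ry":0,"rz":0}]'| grep -E "tcp|contact"; python3 -c "
from h import *
st()"
```

```text
tcp_pos: [0.5773, -0.1819, 0.0503]
contact_force: [-1.4, 1.9, 6.8]
t 37.15 tcp [ 0.5773 -0.1819  0.0503] tilt 59.9 lean -90.0 x [-0.005 -0.501  0.866] y [-1.     0.002 -0.004] j [-0.02  0.86 -0.34  1.89  1.26  1.41  1.91] F [-1.4  1.9  6.8] w 0.0617 gf 66.9
```

```bash
python3 -m jog '[{"fingers":0.07,"x":0,"y":0,"z":0,"rx":0,"ry":0,"rz":0},{"fingers":0.08,"x":0,"y":0,"z":0,"rx":0,"ry":0,"rz":0},{"fingers":0.08,"x":0,"y":0,"z":0,"rx":0,"ry":0,"rz":0},{"fingers":0.08,"x":0,"y":0,"z":-0.01,"rx":0,"ry":0,"rz":0},{"fingers":0.08,"x":0,"y":0,"z":-0.02,"rx":0,"ry":0,"rz":0},{"fingers":0.08,"x":0,"y":0,"z":-0.05,"rx":0,"ry":0,"rz":0},{"fingers":0.08,"x":0.05,"y":0,"z":-0.05,"rx":0,"ry":0,"rz":0},{"fingers":0.08,"x":0.05,"y":0,"z":-0.04,"rx":0,"ry":0,"rz":0}]'|grep tcp;python3 -m jog '[{"fingers":0.08,"x":0.03,"y":0,"z":-0.02,"rx":0,"ry":0,"rz":0},{"fingers":0.08,"x":0,"y":0,"z":0,"rx":0,"ry":0,"rz":0}]'|grep tcp
cat >> h.py <<'E'
def circ(c,z,rad=.06):
    p,P=cloud('top')
    m=(np.hypot(P[...,0]-c[0],P[...,1]-c[1])<rad)&(P[...,2]>z[0])&(P[...,2]<z[1])
    print(m.sum(),rect(P[m]),[np.round(a,1) for a in cv2.minEnclosingCircle((P[m][:,:2]*1000).astype(np.float32))],np.median(P[m][:,2]))
E
python3 -c "
from h import *
st();stand()
p,d=r.grab_frame('top'); cv2.imwrite('pics/top1.png',p[:,:,::-1])
circ((.444,.048),(.014,.03)); circ((.444,.048),(.035,.06)); circ((.678,.01),(.065,.09))
for t in('lid','lid_knob','tub_rim'):
  print(t,[([round(v,3) for v in q['xyz']],round(q['score'],2)) for q in r.landmark_of(t,'side')])
"
```

```text
tcp_pos: [0.5768, -0.0842, 0.2132]
tcp_pos: [0.5777, -0.0828, 0.251]
t 38.4 tcp [ 0.5777 -0.0828  0.251 ] tilt 59.7 lean -89.6 x [-0.009 -0.505  0.863] y [-1.   -0.   -0.01] j [-0.1   0.58 -0.45  1.81  1.05  1.64  2.16] F [0.2 0.6 0.6] w 0.0799 gf 0.0
534 (array([ 579. , -277.1]), array([63.5, 19.1]), 0.5) 0.10389870912425729
630 (array([ 578.7, -376.1]), array([64.3, 19.9]), 178.7) 0.10353859723694887
442 (array([ 579.3, -177.7]), array([64.8, 18.9]), 179.8) 0.10406995685568778
0 (array([0., 0.]), array([0., 0.]), 0.0) [array([0., 0.]), np.float64(0.0)] nan
0 (array([0., 0.]), array([0., 0.]), 0.0) [array([0., 0.]), np.float64(0.0)] nan
65 (array([702.9,  -4.4]), array([94.8, 36.8]), 59.5) [array([687.9,   4.4]), np.float64(47.4)] 0.0746165588789669
lid [([0.447, 0.048, -0.001], 0.93), ([0.283, 0.253, 0.001], 0.89), ([0.411, 0.199, 0.004], 0.84)]
lid_knob [([0.411, 0.201, 0.05], 0.81), ([0.291, 0.256, 0.048], 0.8), ([0.441, 0.048, 0.047], 0.73)]
tub_rim [([0.678, 0.007, 0.076], 0.79), ([0.334, -0.332, -0.004], 0.26)]
  return _methods._mean(a, axis=axis, dtype=dtype,
  ret = ret.dtype.type(ret / rcount)
```

View pics/top1.png

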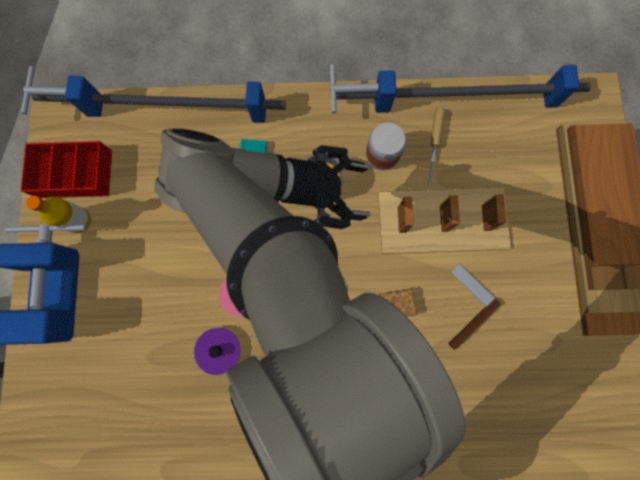

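Three fronts stand clear at pixels (405,213), (450,212) and (493,212), about 100 mm apart. The grey lid is hidden by the arm, but the side camera puts it at (0.445, 0.048). I'll go above it.

```bash
python3 -c "
from h import *
to((.40,.048,.2),ori(180,0),16)"
```

```text
same N 16 xyz m [0.0008 0.0158 0.0013] turn [-2.91 -2.91  5.05] max 0.016 6.5
flip N 16 xyz m [-0.0151  0.002  -0.0054] turn [ 2.91 -2.92 -5.07] max 0.015 6.5
```

```bash
python3 -m jog '[{"fingers":0.08,"x":0.0008,"y":0.0158,"z":0.0013,"rx":-2.91,"ry":-2.91,"rz":5.05},{"fingers":0.08,"x":0.0008,"y":0.0158,"z":0.0013,"rx":-2.91,"ry":-2.91,"rz":5.05},{"fingers":0.08,"x":0.0008,"y":0.0158,"z":0.0013,"rx":-2.91,"ry":-2.91,"rz":5.05},{"fingers":0.08,"x":0.0008,"y":0.0158,"z":0.0013,"rx":-2.91,"ry":-2.91,"rz":5.05},{"fingers":0.08,"x":0.0008,"y":0.0158,"z":0.0013,"rx":-2.91,"ry":-2.91,"rz":5.05},{"fingers":0.08,"x":0.0008,"y":0.0158,"z":0.0013,"rx":-2.91,"ry":-2.91,"rz":5.05},{"fingers":0.08,"x":0.0008,"y":0.0158,"z":0.0013,"rx":-2.91,"ry":-2.91,"rz":5.05},{"fingers":0.08,"x":0.0008,"y":0.0158,"z":0.0013,"rx":-2.91,"ry":-2.91,"rz":5.05}]'|grep tcp;python3 -m jog '[{"fingers":0.08,"x":0.0008,"y":0.0158,"z":0.0013,"rx":-2.91,"ry":-2.91,"rz":5.05},{"fingers":0.08,"x":0.0008,"y":0.0158,"z":0.0013,"rx":-2.91,"ry":-2.91,"rz":5.05},{"fingers":0.08,"x":0.0008,"y":0.0158,"z":0.0013,"rx":-2.91,"ry":-2.91,"rz":5.05},{"fingers":0.08,"x":0.0008,"y":0.0158,"z":0.0013,"rx":-2.91,"ry":-2.91,"rz":5.05},{"fingers":0.08,"x":0.0008,"y":0.0158,"z":0.0013,"rx":-2.91,"ry":-2.91,"rz":5.05},{"fingers":0.08,"x":0.0008,"y":0.0158,"z":0.0013,"rx":-2.91,"ry":-2.91,"rz":5.05},{"fingers":0.08,"x":0.0008,"y":0.0158,"z":0.0013,"rx":-2.91,"ry":-2.91,"rz":5.05},{"fingers":0.08,"x":0.0008,"y":0.0158,"z":0.0013,"rx":-2.91,"ry":-2.91,"rz":5.05}]'|grep tcp;python3 -m jog '[{"fingers":0.08,"x":0,"y":0,"z":0,"rx":0,"ry":0,"rz":0}]'>/dev/null
python3 -c "
from h import *
st()
p,P=cloud('wrist'); cv2.imwrite('pics/w4.png',p[:,:,::-1])
c=(.445,.048)
for a,b in((.014,.03),(.038,.06)):
    m=(np.hypot(P[...,0]-c[0],P[...,1]-c[1])<.09)&(P[...,2]>a)&(P[...,2]<b); print(m.sum(),rect(P[m]) if m.sum() else 0)
"
```

```text
tcp_pos: [0.4575, -0.0567, 0.2279]
tcp_pos: [0.4001, 0.049, 0.2001]
t 40.92 tcp [0.3994 0.0484 0.2002] tilt 0.1 lean -40.8 x [-1.    -0.002 -0.001] y [-0.002  1.    -0.001] j [ 0.19  0.09 -0.49  2.17  0.06  0.89  1.24] F [0.7 0.4 0.4] w 0.0801 gf 0.0
10696 (array([414.3,  30.3]), array([103.6, 103.4]), 163.5)
877 (array([413.9,  30.5]), array([25.6, 24.9]), 178.4)
```

View pics/w4.png

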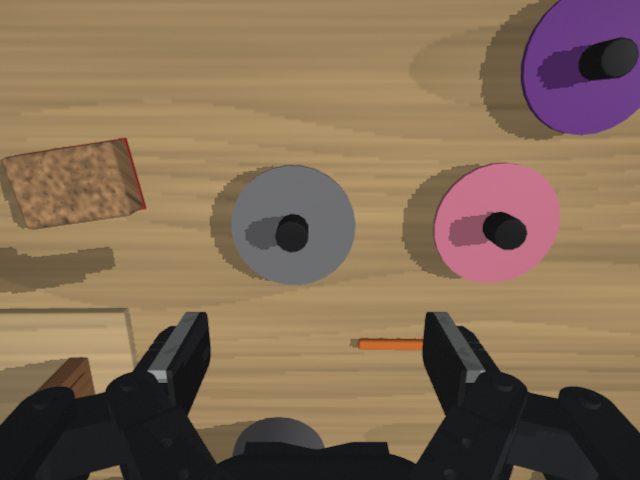

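The grey lid has been knocked to (0.414, 0.030), with its knob at pixel (292,232). I'll go down on it.

```bash
python3 -m jog '[{"fingers":0.07,"x":-0.0073,"y":-0.009,"z":0.03,"rx":0,"ry":0,"rz":0},{"fingers":0.07,"x":-0.0073,"y":-0.009,"z":0.03,"rx":0,"ry":0,"rz":0},{"fingers":0.07,"x":0,"y":0,"z":0.03,"rx":0,"ry":0,"rz":0},{"fingers":0.07,"x":0,"y":0,"z":0.02,"rx":0,"ry":0,"rz":0},{"fingers":0.07,"x":0,"y":0,"z":0,"rx":0,"ry":0,"rz":0}]'|grep tcp
python3 -c "
from h import *
st()
c=(.414,.03)
p,P=cloud('wrist')
for a,b in((.014,.03),(.038,.055)):
    m=(np.hypot(P[...,0]-c[0],P[...,1]-c[1])<.06)&(P[...,2]>a)&(P[...,2]<b); print(m.sum(),rect(P[m]) if m.sum() else 0)
"
```

```text
tcp_pos: [0.4146, 0.0305, 0.0892]
t 41.6 tcp [0.4146 0.0305 0.0892] tilt 0.1 lean -167.8 x [-1.    -0.003  0.002] y [-0.003  1.    -0.   ] j [ 0.15  0.31 -0.43  2.25  0.22  0.63  1.14] F [-0.3 -0.4 -0.2] w 0.0703 gf 0.0
23041 (array([414.6,  30.6]), array([103.9, 103.8]), 152.6)
2099 (array([413.7,  30.4]), array([25.3, 25.3]), 30.9)
```

```bash
python3 -m jog '[{"fingers":0.07,"x":0,"y":0,"z":0.03,"rx":0,"ry":0,"rz":0},{"fingers":0.07,"x":0,"y":0,"z":0.02,"rx":0,"ry":0,"rz":0},{"fingers":0.07,"x":0,"y":0,"z":0.0125,"rx":0,"ry":0,"rz":0},{"fingers":0.07,"x":0,"y":0,"z":0,"rx":0,"ry":0,"rz":0}]'|grep -E "tcp|contact"; python3 -m jog '[{"fingers":0.01,"x":0,"y":0,"z":0,"rx":0,"ry":0,"rz":0},{"fingers":0.01,"x":0,"y":0,"z":0,"rx":0,"ry":0,"rz":0},{"fingers":0.01,"x":0,"y":0,"z":0,"rx":0,"ry":0,"rz":0},{"fingers":0.01,"x":0,"y":0,"z":0,"rx":0,"ry":0,"rz":0},{"fingers":0.01,"x":0,"y":0,"z":0,"rx":0,"ry":0,"rz":0},{"fingers":0.01,"x":0,"y":0,"z":0,"rx":0,"ry":0,"rz":0},{"fingers":0.01,"x":0,"y":0,"z":0,"rx":0,"ry":0,"rz":0},{"fingers":0.01,"x":0,"y":0,"z":0,"rx":0,"ry":0,"rz":0}]' 80; python3 -c "
from h import *
st()"
```

```text
tcp_pos: [0.4157, 0.0308, 0.028]
contact_force: [-0.6, -0.2, 1.0]
clock: 43.15
tcp_pos: [0.416, 0.0308, 0.0289]
orientation: [-0.001, 3.138, -0.0]
contact_force: [-1.8, -0.3, 11.4]
grip_width: 0.0232
gripper_force: 77.9
t 43.15 tcp [0.416  0.0308 0.0289] tilt 0.2 lean -2.4 x [-1.    -0.001 -0.004] y [-0.001  1.    -0.   ] j [ 0.09  0.43 -0.36  2.28  0.33  0.47  1.03] F [-1.8 -0.3 11.4] w 0.0232 gf 77.9
```

```bash
python3 -m jog '[{"fingers":0.01,"x":0,"y":0,"z":-0.02,"rx":0,"ry":0,"rz":0},{"fingers":0.01,"x":0,"y":0,"z":-0.04,"rx":0,"ry":0,"rz":0},{"fingers":0.01,"x":0,"y":0,"z":-0.04,"rx":0,"ry":0,"rz":0},{"fingers":0.01,"x":0,"y":0,"z":-0.04,"rx":0,"ry":0,"rz":0},{"fingers":0.01,"x":0,"y":0,"z":0,"rx":0,"ry":0,"rz":0}]'|grep -E "tcp|grip"; python3 -c "
from h import *
to((.60,.010,.165),ori(180,0),8)"
```

```text
tcp_pos: [0.4172, 0.031, 0.1709]
grip_width: 0.023
gripper_force: 78.5
same N 8 xyz m [-0.0228 -0.0026  0.0008] turn [0.   0.06 0.  ] max 0.023 0.1
flip N 8 xyz m [-0.0029 -0.0358  0.0008] turn [ -0.1   0.  -22.5] max 0.036 22.5
```

```bash
python3 -m jog '[{"fingers":0.01,"x":-0.0228,"y":-0.0026,"z":0.0008,"rx":0,"ry":0.06,"rz":0},{"fingers":0.01,"x":-0.0228,"y":-0.0026,"z":0.0008,"rx":0,"ry":0.06,"rz":0},{"fingers":0.01,"x":-0.0228,"y":-0.0026,"z":0.0008,"rx":0,"ry":0.06,"rz":0},{"fingers":0.01,"x":-0.0228,"y":-0.0026,"z":0.0008,"rx":0,"ry":0.06,"rz":0},{"fingers":0.01,"x":-0.0228,"y":-0.0026,"z":0.0008,"rx":0,"ry":0.06,"rz":0},{"fingers":0.01,"x":-0.0228,"y":-0.0026,"z":0.0008,"rx":0,"ry":0.06,"rz":0},{"fingers":0.01,"x":-0.0228,"y":-0.0026,"z":0.0008,"rx":0,"ry":0.06,"rz":0},{"fingers":0.01,"x":-0.0228,"y":-0.0026,"z":0.0008,"rx":0,"ry":0.06,"rz":0}]'|grep -E "tcp|grip"; python3 -m jog '[{"fingers":0.01,"x":-0.026,"y":0,"z":0,"rx":0,"ry":0,"rz":0},{"fingers":0.01,"x":-0.026,"y":0,"z":0,"rx":0,"ry":0,"rz":0},{"fingers":0.01,"x":-0.026,"y":0,"z":0,"rx":0,"ry":0,"rz":0},{"fingers":0.01,"x":0,"y":0,"z":0,"rx":0,"ry":0,"rz":0}]' |grep -E "tcp|grip"; python3 -c "
from h import *
st()
p,P=cloud('side'); cv2.imwrite('pics/s2.png',cv2.resize(p[120:320,140:360],None,fx=2.7,fy=2.7)[:,:,::-1])
for a,b in((.06,.08),(.125,.17)):
    m=(np.hypot(P[...,0]-.678,P[...,1]-.01)<.065)&(P[...,2]>a)&(P[...,2]<b); print(m.sum(),P[m].min(0),P[m].max(0))
for t in('tub_rim','lid_seat','lid_knob','tub'):
  print(t,[([round(v,4) for v in q['xyz']],round(q['score'],2)) for q in r.landmark_of(t,'side')][:2])
"
```

```text
tcp_pos: [0.5974, 0.01, 0.1598]
grip_width: 0.023
gripper_force: 78.5
tcp_pos: [0.6761, 0.0102, 0.159]
grip_width: 0.023
gripper_force: 78.5
t 45.27 tcp [0.6761 0.0102 0.159 ] tilt 0.4 lean 177.2 x [-1.    -0.001  0.007] y [-0.001  1.     0.   ] j [ 0.16  0.58 -0.39  1.59  0.24  1.03  1.28] F [-0.8  0.4 -0.8] w 0.023 gf 78.5
834 [ 0.62432459 -0.04281816  0.06004396] [0.72510128 0.0604076  0.07959681]
1115 [ 0.62090435 -0.04319662  0.12956691] [0.72664998 0.06296462 0.16983431]
tub_rim [([0.677, 0.0078, 0.0749], 0.58), ([0.7647, -0.2722, -0.0017], 0.19)]
lid_seat [([0.283, 0.2538, 0.0201], 0.95), ([0.416, 0.1997, 0.0133], 0.67)]
lid_knob [([0.6744, 0.0089, 0.1766], 0.97), ([0.2871, 0.2495, 0.0466], 0.82)]
tub [([0.6769, 0.012, 0.0], 0.66)]
```

View pics/s2.png

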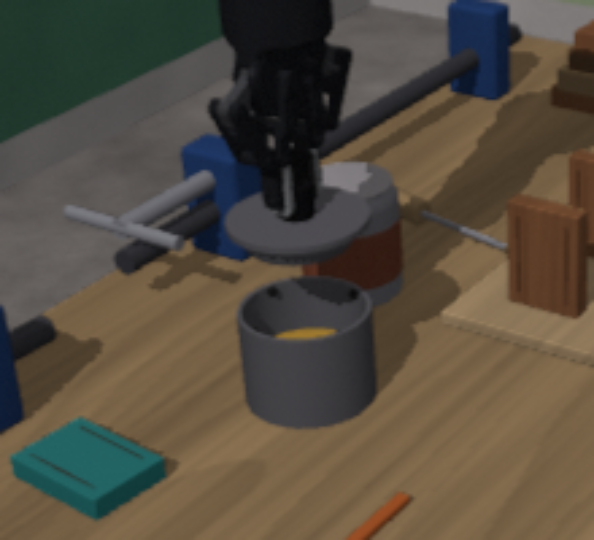

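The lid is held level over the tub mouth: lid at (297,220), tub rim at (307,310). The numbers agree within about 1 mm. I'll lower it.

```bash
python3 -m jog '[{"fingers":0.01,"x":-0.001,"y":0,"z":0.025,"rx":0,"ry":0.3,"rz":0},{"fingers":0.01,"x":0,"y":0,"z":0.025,"rx":0,"ry":0,"rz":0},{"fingers":0.01,"x":0,"y":0,"z":0,"rx":0,"ry":0,"rz":0}]'|grep -E "tcp|contact";  python3 -c "
from h import *
st()"; python3 -m jog '[{"fingers":0.01,"x":0,"y":0,"z":0.004,"rx":0,"ry":0,"rz":0},{"fingers":0.01,"x":0,"y":0,"z":0.002,"rx":0,"ry":0,"rz":0},{"fingers":0.01,"x":0,"y":0,"z":0.0,"rx":0,"ry":0,"rz":0}]'|grep -E "tcp|contact"; python3 -m jog '[{"fingers":0.01,"x":0,"y":0,"z":0.002,"rx":0,"ry":0,"rz":0},{"fingers":0.01,"x":0,"y":0,"z":0.002,"rx":0,"ry":0,"rz":0},{"fingers":0.01,"x":0,"y":0,"z":0.0,"rx":0,"ry":0,"rz":0}]'|grep -E "tcp|contact"
```

```text
tcp_pos: [0.6736, 0.0098, 0.1075]
contact_force: [-0.1, -0.1, -0.5]
t 45.9 tcp [0.6736 0.0098 0.1075] tilt 1.0 lean -178.8 x [-1.    -0.001  0.017] y [-0.001  1.    -0.   ] j [ 0.15  0.64 -0.37  1.62  0.27  0.95  1.26] F [-0.1 -0.1 -0.5] w 0.0227 gf 78.5
tcp_pos: [0.6764, 0.0103, 0.1054]
contact_force: [-0.0, 0.2, -1.2]
tcp_pos: [0.6759, 0.0102, 0.1007]
contact_force: [0.5, -0.7, -1.2]
```

```bash
python3 -c "
from h import *
st()"; python3 -m jog '[{"fingers":0.01,"x":-0.001,"y":0,"z":0.0,"rx":0,"ry":-0.7,"rz":0},{"fingers":0.01,"x":0,"y":0,"z":0.0,"rx":0,"ry":0,"rz":0}]'>/dev/null;python3 -c "
from h import *
st()"
```

```text
t 46.65 tcp [0.6759 0.0102 0.1007] tilt 0.7 lean 179.2 x [-1.    -0.001  0.012] y [-0.001  1.     0.   ] j [ 0.15  0.65 -0.37  1.63  0.27  0.93  1.25] F [ 0.5 -0.7 -1.2] w 0.023 gf 78.5
t 46.9 tcp [0.6769 0.0103 0.1009] tilt 0.1 lean 10.5 x [-1.    -0.001 -0.001] y [-0.001  1.     0.   ] j [ 0.15  0.64 -0.37  1.63  0.27  0.92  1.25] F [ 0.2 -0.4 -0.3] w 0.0231 gf 78.5
```

```bash
python3 -m jog '[{"fingers":0.01,"x":0,"y":0,"z":0.002,"rx":0,"ry":0,"rz":0},{"fingers":0.01,"x":0,"y":0,"z":0.002,"rx":0,"ry":0,"rz":0},{"fingers":0.01,"x":0,"y":0,"z":0.0,"rx":0,"ry":0,"rz":0}]'|grep -E "tcp|contact"; python3 -m jog '[{"fingers":0.01,"x":0,"y":0,"z":0.002,"rx":0,"ry":0,"rz":0},{"fingers":0.01,"x":0,"y":0,"z":0.0,"rx":0,"ry":0,"rz":0}]'|grep -E "tcp|contact";python3 -m jog '[{"fingers":0.01,"x":0,"y":0,"z":0.002,"rx":0,"ry":0,"rz":0},{"fingers":0.01,"x":0,"y":0,"z":0.0,"rx":0,"ry":0,"rz":0}]'|grep -E "tcp|contact"
```

```text
tcp_pos: [0.6772, 0.0101, 0.0968]
contact_force: [-0.0, 0.1, -0.7]
tcp_pos: [0.6777, 0.0096, 0.0952]
contact_force: [1.9, -1.9, 2.0]
tcp_pos: [0.678, 0.0094, 0.0938]
contact_force: [1.5, -3.6, 4.9]
```

```bash
python3 -m jog '[{"fingers":0.01,"x":-0.001,"y":-0.002,"z":0.001,"rx":0,"ry":0,"rz":0},{"fingers":0.01,"x":0,"y":0,"z":0.001,"rx":0,"ry":0,"rz":0},{"fingers":0.01,"x":0,"y":0,"z":0.0,"rx":0,"ry":0,"rz":0}]'|grep -E "tcp|contact"; python3 -m jog '[{"fingers":0.01,"x":0,"y":0,"z":0.002,"rx":0,"ry":0,"rz":0},{"fingers":0.01,"x":0,"y":0,"z":0.0,"rx":0,"ry":0,"rz":0}]'|grep -E "tcp|contact";python3 -m jog '[{"fingers":0.01,"x":0,"y":0,"z":0.002,"rx":0,"ry":0,"rz":0},{"fingers":0.01,"x":0,"y":0,"z":0.0,"rx":0,"ry":0,"rz":0}]'|grep -E "tcp|contact"; python3 -c "
from h import *
st()"
```

```text
tcp_pos: [0.6783, 0.0089, 0.0917]
contact_force: [-1.2, -0.3, 6.2]
tcp_pos: [0.6788, 0.009, 0.0897]
contact_force: [1.3, -0.4, 3.7]
tcp_pos: [0.679, 0.009, 0.0881]
contact_force: [0.1, 0.3, 8.1]
t 48.65 tcp [0.679  0.009  0.0881] tilt 0.2 lean 17.9 x [-1.    -0.001 -0.003] y [-0.001  1.     0.001] j [ 0.15  0.66 -0.36  1.64  0.28  0.9   1.25] F [0.1 0.3 8.1] w 0.0231 gf 79.8
```

Near home. I'll press on until the force rises clearly.

```bash
python3 -m jog '[{"fingers":0.01,"x":0,"y":0,"z":0.0015,"rx":0,"ry":0,"rz":0},{"fingers":0.01,"x":0,"y":0,"z":0.0,"rx":0,"ry":0,"rz":0}]'|grep -E "tcp|contact"; python3 -m jog '[{"fingers":0.01,"x":0,"y":0,"z":0.001,"rx":0,"ry":0,"rz":0},{"fingers":0.01,"x":0,"y":0,"z":0.0,"rx":0,"ry":0,"rz":0}]'|grep -E "tcp|contact"
```

```text
tcp_pos: [0.679, 0.0089, 0.088]
contact_force: [-3.8, -0.2, 16.5]
tcp_pos: [0.679, 0.009, 0.088]
contact_force: [-6.4, -0.8, 24.3]
```

It hits a hard stop at TCP 0.088 with 24 N, exactly the predicted home height. I'll release and retreat.

```bash
python3 -m jog '[{"fingers":0.01,"x":0,"y":0,"z":-0.002,"rx":0,"ry":0,"rz":0},{"fingers":0.05,"x":0,"y":0,"z":0.0,"rx":0,"ry":0,"rz":0},{"fingers":0.06,"x":0,"y":0,"z":0.0,"rx":0,"ry":0,"rz":0},{"fingers":0.06,"x":0,"y":0,"z":0.0,"rx":0,"ry":0,"rz":0},{"fingers":0.06,"x":0,"y":0,"z":0.0,"rx":0,"ry":0,"rz":0},{"fingers":0.06,"x":0,"y":0,"z":-0.04,"rx":0,"ry":0,"rz":0},{"fingers":0.06,"x":0,"y":0,"z":-0.06,"rx":0,"ry":0,"rz":0},{"fingers":0.06,"x":0,"y":0,"z":-0.06,"rx":0,"ry":0,"rz":0}]'|grep -E "tcp|contact|grip"; python3 -m jog '[{"fingers":0.06,"x":0.05,"y":0,"z":-0.04,"rx":0,"ry":0,"rz":0},{"fingers":0.06,"x":0.06,"y":0,"z":0,"rx":0,"ry":0,"rz":0},{"fingers":0.06,"x":0.06,"y":0,"z":0,"rx":0,"ry":0,"rz":0},{"fingers":0.06,"x":0.06,"y":0,"z":0,"rx":0,"ry":0,"rz":0},{"fingers":0.06,"x":0,"y":0,"z":0,"rx":0,"ry":0,"rz":0}]'|grep tcp; python3 -c "
from h import *
stand()
circ((.678,.01),(.07,.09)); circ((.678,.01),(.1,.115))
for c in ('top','side'):
  p,P=cloud(c)
  m=(np.hypot(P[...,0]-.678,P[...,1]-.01)<.055)&(P[...,2]>.07)&(P[...,2]<.092); q=P[m]; A=np.c_[q[:,:2]-[.678,.01],np.ones(len(q))]; q_=np.linalg.lstsq(A,q[:,2],rcond=None)[0]; print(c,len(q),'plane slope deg',np.degrees(q_[:2]),'z',q_[2])
  if c=='side': cv2.imwrite('pics/s3.png',p[:,:,::-1])
"
```

```text
tcp_pos: [0.6775, 0.0082, 0.2477]
contact_force: [0.9, -0.5, 0.1]
grip_width: 0.0603
gripper_force: 0.0
tcp_pos: [0.4447, 0.0075, 0.2847]
534 (array([ 578.9, -277.1]), array([63.7, 19.9]), 0.2) 0.10387439819820718
631 (array([ 578.6, -376.4]), array([64.8, 20.6]), 178.9) 0.10374275930855326
443 (array([ 579.3, -177.6]), array([65.1, 18.9]), 0.3) 0.10395546092157062
624 (array([705.6,  16.4]), array([100. ,  48.5]), 101.0) [array([689.5,  13.2]), np.float64(50.3)] 0.08067786820356743
58 (array([683.,  11.]), array([24.5, 13.2]), 103.8) [array([678.4,   9.8]), np.float64(12.3)] 0.10667235948839177
top 559 plane slope deg [-0.50842278 -0.09219933] z 0.08094084578216225
side 1144 plane slope deg [ 2.07145611 -2.71484954] z 0.08219564076670284
```

View pics/s3.png

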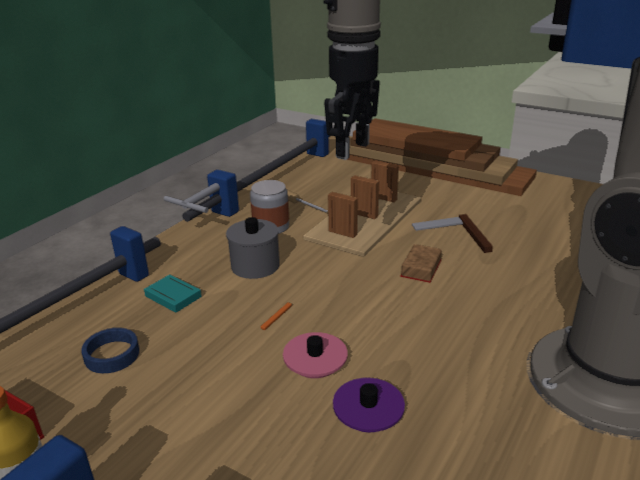

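The lid is on the tub at (254,240) with its disc top at 0.0807 (0.080 expected) and level. The fronts stand apart at (343,215), (365,197) and (385,180), and nothing else has moved. Handing in.

```bash
python3 -c "
from h import *
st(); print(r.hand_in())"
```

```text
t 51.02 tcp [0.4505 0.0081 0.2854] tilt 0.1 lean 29.6 x [-1.    -0.001 -0.002] y [-0.001  1.     0.001] j [ 0.3   0.08 -0.47  1.97  0.04  1.1   1.38] F [ 0.8 -0.2  0.3] w 0.0601 gf 0.0
the job is handed in; nothing more can be done
None
```

All three drawer fronts on the bench now stand upright on the drying board, about 80 mm of air apart, the wax tub's lid is pressed fully home and level, and the job was handed in at 51 s.

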